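Lock the stage, clip in the probe rods, unlock

TASK

First lock the stage's two axes: take each locking pin from the holder, feel along one of the two slots in the deck with its tip until it drops into the unmarked hole in the bed, and push it fully home, one pin in each slot. Clip no rod before both are home. Then snap every probe rod lying on the table fully down into a spring clip place of its own across the two rails, its sleeve between the rails. When all are in, free the axes again: pull both pins and put them fully back, upright, in the holder. Leave everything else where it is.

Things in the scene. Friction and masses are not known exactly. Their poses are not given: they have to be found in the camera images.
- stage: fixed black machine base, 260 x 260 mm, origin under its centre on the table, z up. Flat deck, its top 52 mm up and 6 mm thick, with two slots side by side near its robot-side edge and, behind that, two aluminium clip rails along y. Its carriage brake is on: nothing of it moves but the clips' jaws
- slot1 (a point): middle of the slot nearer the robot, at the level of the flat black bed bar seen in it (7 mm below the deck top). Slot 74 mm long along y, 14 mm wide along x; x points to the clip rails, z up. The bar has one unmarked blind hole, 11.5 mm across, 27 mm deep, on the slot's centre line, at an unknown place up to 25 mm either way along y
- slot2 (a point): middle of the other slot, 45 mm from slot1 towards the rails; all as slot1, with a bed bar and an unmarked hole of its own at another unknown place
- pin1_grip (a point): middle of the round grip (20 mm across, 40 mm tall) of a steel locking pin, 0.14 kg; z up along the pin. Under the grip: a flange 26 mm across, 5 mm thick, then a shank 10 mm across, 31 mm long. It stands upright and loose in the holder, flange on its top. Fully home in a bed's hole, the flange lies on the deck and the tip is 24 mm below the bar's surface
- pin1_tip (a point): tip of locking pin 1, on its axis, 56 mm below the middle of the grip; z up along the pin. The nose is tapered: 5 mm across at the tip, full width (10 mm) 6 mm above it
- pin2_grip (a point): middle of the grip of the other locking pin, just like pin 1; either pin fits either slot
- pin2_tip (a point): tip of locking pin 2, as for pin 1
- holder: fixed aluminium block, 110 x 50 x 40 mm, with two holes (12 mm across, 36 mm deep) in its top, 30 mm either way from its middle along x, in which the pins stand at first, tips 9 mm above the table; origin under its centre on the table
- clip1 (a point): clip place 1 of 4, 55 mm apart along y: where the middle of a rod lies when snapped home, 35 mm above the deck; the rod lies along x, across the rails; z up. A pair of upward-open clips, one on each rail. Their lips reach 9 mm above this point: a rod merely resting on them is about 12 mm too high. Pressing it in takes 10 to 20 N
- clip2 (a point): clip place 2 of 4, as clip1. The two rails run along y, 44 mm either side of these points, 10 mm wide, with 78 mm of free space between them for sleeve and fingers
- clip3 (a point): clip place 3 of 4, as clip1
- clip4 (a point): clip place 4 of 4, as clip1
- rod1_mid (a point): middle of a steel probe rod, 12 mm across, 144 mm long along x, 0.12 kg, with a square grey sleeve (18 x 18 mm, 36 mm long) round its middle to grip it by; any side may be up. It starts lying on the table, its middle 9 mm up. Two to four of the rods are present
- rod2_mid (a point): middle of a steel probe rod, 12 mm across, 144 mm long along x, 0.12 kg, with a square grey sleeve (18 x 18 mm, 36 mm long) round its middle to grip it by; any side may be up. It starts lying on the table, its middle 9 mm up. Two to four of the rods are present
- rod3_mid (a point): middle of a steel probe rod, 12 mm across, 144 mm long along x, 0.12 kg, with a square grey sleeve (18 x 18 mm, 36 mm long) round its middle to grip it by; any side may be up. It starts lying on the table, its middle 9 mm up. Two to four of the rods are present
- rod4_mid (a point): middle of a steel probe rod, 12 mm across, 144 mm long along x, 0.12 kg, with a square grey sleeve (18 x 18 mm, 36 mm long) round its middle to grip it by; any side may be up. It starts lying on the table, its middle 9 mm up. Two to four of the rods are present
- screwdriver: bystander, to be left alone: screwdriver, 170 mm long, lying on the right, nearest the robot
- caliper: bystander, to be left alone: caliper, 190 mm long, lying flat at the far edge
- gauge_block: bystander, to be left alone: plain steel block 35 x 20 x 30 mm
- jar: bystander, to be left alone: closed jar, 52 mm across, 75 mm tall, at the far right
- mug: bystander, to be left alone: white mug, 80 mm across, 90 mm tall, on the left, on the robot's side of the stage
- mallet: bystander, to be left alone: hammer, 240 mm long, lying left of the stage
- brush: bystander, to be left alone: brush, 180 mm long, lying at the far right side
- ring: bystander, to be left alone: steel setting ring, its bore dark, 48 mm across, 18 mm tall

How it is judged:
On the way, in this order (a step that is already met when the one before it is completed fails the run):
1. both locking pins are fully home in the holes of the bed, and no rod is clipped in yet (((z of pin1_tip in the frame of slot1 below -0.021 m and y of pin1_tip in the frame of slot1 between -0.038 and 0.038 m and x of pin1_tip in the frame of slot1 between -0.008 and 0.008 m) or (z of pin1_tip in the frame of slot2 below -0.021 m and y of pin1_tip in the frame of slot2 between -0.038 and 0.038 m and x of pin1_tip in the frame of slot2 between -0.008 and 0.008 m)) and angle between each of pin1_tip, pin2_tip's own z axis and vertical below 0.12 rad and ((z of pin2_tip in the frame of slot1 below -0.021 m and y of pin2_tip in the frame of slot1 between -0.038 and 0.038 m and x of pin2_tip in the frame of slot1 between -0.008 and 0.008 m) or (z of pin2_tip in the frame of slot2 below -0.021 m and y of pin2_tip in the frame of slot2 between -0.038 and 0.038 m and x of pin2_tip in the frame of slot2 between -0.008 and 0.008 m)) and not (z of rod1_mid in the frame of clip1 between -0.003 and 0.003 m and x of rod1_mid in the frame of clip1 between -0.024 and 0.024 m and y of rod1_mid in the frame of clip1 between -0.01 and 0.175 m) and not (z of rod2_mid in the frame of clip1 between -0.003 and 0.003 m and x of rod2_mid in the frame of clip1 between -0.024 and 0.024 m and y of rod2_mid in the frame of clip1 between -0.01 and 0.175 m) and not (z of rod3_mid in the frame of clip1 between -0.003 and 0.003 m and x of rod3_mid in the frame of clip1 between -0.024 and 0.024 m and y of rod3_mid in the frame of clip1 between -0.01 and 0.175 m) and not (z of rod4_mid in the frame of clip1 between -0.003 and 0.003 m and x of rod4_mid in the frame of clip1 between -0.024 and 0.024 m and y of rod4_mid in the frame of clip1 between -0.01 and 0.175 m)), for 0.2 s.
2. every rod that is present is snapped into a clip place, with both pins still home (((z of pin1_tip in the frame of slot1 below -0.021 m and y of pin1_tip in the frame of slot1 between -0.038 and 0.038 m and x of pin1_tip in the frame of slot1 between -0.008 and 0.008 m) or (z of pin1_tip in the frame of slot2 below -0.021 m and y of pin1_tip in the frame of slot2 between -0.038 and 0.038 m and x of pin1_tip in the frame of slot2 between -0.008 and 0.008 m)) and angle between each of pin1_tip, pin2_tip's own z axis and vertical below 0.12 rad and ((z of pin2_tip in the frame of slot1 below -0.021 m and y of pin2_tip in the frame of slot1 between -0.038 and 0.038 m and x of pin2_tip in the frame of slot1 between -0.008 and 0.008 m) or (z of pin2_tip in the frame of slot2 below -0.021 m and y of pin2_tip in the frame of slot2 between -0.038 and 0.038 m and x of pin2_tip in the frame of slot2 between -0.008 and 0.008 m)) and ((y of rod1_mid in the frame of clip1 between -0.004 and 0.004 m and z of rod1_mid in the frame of clip1 between -0.003 and 0.003 m and x of rod1_mid in the frame of clip1 between -0.024 and 0.024 m) or (y of rod1_mid in the frame of clip2 between -0.004 and 0.004 m and z of rod1_mid in the frame of clip2 between -0.003 and 0.003 m and x of rod1_mid in the frame of clip2 between -0.024 and 0.024 m) or (y of rod1_mid in the frame of clip3 between -0.004 and 0.004 m and z of rod1_mid in the frame of clip3 between -0.003 and 0.003 m and x of rod1_mid in the frame of clip3 between -0.024 and 0.024 m) or (y of rod1_mid in the frame of clip4 between -0.004 and 0.004 m and z of rod1_mid in the frame of clip4 between -0.003 and 0.003 m and x of rod1_mid in the frame of clip4 between -0.024 and 0.024 m)) and angle between the x axis of each of rod1_mid, rod2_mid, rod3_mid, rod4_mid and the x axis of stage, either way round below 0.035 rad and ((y of rod2_mid in the frame of clip1 between -0.004 and 0.004 m and z of rod2_mid in the frame of clip1 between -0.003 and 0.003 m and x of rod2_mid in the frame of clip1 between -0.024 and 0.024 m) or (y of rod2_mid in the frame of clip2 between -0.004 and 0.004 m and z of rod2_mid in the frame of clip2 between -0.003 and 0.003 m and x of rod2_mid in the frame of clip2 between -0.024 and 0.024 m) or (y of rod2_mid in the frame of clip3 between -0.004 and 0.004 m and z of rod2_mid in the frame of clip3 between -0.003 and 0.003 m and x of rod2_mid in the frame of clip3 between -0.024 and 0.024 m) or (y of rod2_mid in the frame of clip4 between -0.004 and 0.004 m and z of rod2_mid in the frame of clip4 between -0.003 and 0.003 m and x of rod2_mid in the frame of clip4 between -0.024 and 0.024 m)) and ((y of rod3_mid in the frame of clip1 between -0.004 and 0.004 m and z of rod3_mid in the frame of clip1 between -0.003 and 0.003 m and x of rod3_mid in the frame of clip1 between -0.024 and 0.024 m) or (y of rod3_mid in the frame of clip2 between -0.004 and 0.004 m and z of rod3_mid in the frame of clip2 between -0.003 and 0.003 m and x of rod3_mid in the frame of clip2 between -0.024 and 0.024 m) or (y of rod3_mid in the frame of clip3 between -0.004 and 0.004 m and z of rod3_mid in the frame of clip3 between -0.003 and 0.003 m and x of rod3_mid in the frame of clip3 between -0.024 and 0.024 m) or (y of rod3_mid in the frame of clip4 between -0.004 and 0.004 m and z of rod3_mid in the frame of clip4 between -0.003 and 0.003 m and x of rod3_mid in the frame of clip4 between -0.024 and 0.024 m)) and ((y of rod4_mid in the frame of clip1 between -0.004 and 0.004 m and z of rod4_mid in the frame of clip1 between -0.003 and 0.003 m and x of rod4_mid in the frame of clip1 between -0.024 and 0.024 m) or (y of rod4_mid in the frame of clip2 between -0.004 and 0.004 m and z of rod4_mid in the frame of clip2 between -0.003 and 0.003 m and x of rod4_mid in the frame of clip2 between -0.024 and 0.024 m) or (y of rod4_mid in the frame of clip3 between -0.004 and 0.004 m and z of rod4_mid in the frame of clip3 between -0.003 and 0.003 m and x of rod4_mid in the frame of clip3 between -0.024 and 0.024 m) or (y of rod4_mid in the frame of clip4 between -0.004 and 0.004 m and z of rod4_mid in the frame of clip4 between -0.003 and 0.003 m and x of rod4_mid in the frame of clip4 between -0.024 and 0.024 m))), for 0.2 s.
At the end, for the whole second after the job is handed in: Both pins back in the holder's two holes, upright (7 degrees), flange on the block within 3 mm; every rod present snapped into a clip place: within 3 mm in height, 4 mm along the rail, 24 mm along the rod, 2 degrees of square and level; all at rest (z of pin1_tip in the frame of holder between 0.004 and 0.012 m and y of pin1_tip in the frame of holder between -0.004 and 0.004 m and angle between each of pin1_tip, pin2_tip's own z axis and vertical below 0.12 rad and (x of pin1_tip in the frame of holder between -0.034 and -0.026 m or x of pin1_tip in the frame of holder between 0.026 and 0.034 m) and z of pin2_tip in the frame of holder between 0.004 and 0.012 m and y of pin2_tip in the frame of holder between -0.004 and 0.004 m and (x of pin2_tip in the frame of holder between -0.034 and -0.026 m or x of pin2_tip in the frame of holder between 0.026 and 0.034 m) and ((y of rod1_mid in the frame of clip1 between -0.004 and 0.004 m and z of rod1_mid in the frame of clip1 between -0.003 and 0.003 m and x of rod1_mid in the frame of clip1 between -0.024 and 0.024 m) or (y of rod1_mid in the frame of clip2 between -0.004 and 0.004 m and z of rod1_mid in the frame of clip2 between -0.003 and 0.003 m and x of rod1_mid in the frame of clip2 between -0.024 and 0.024 m) or (y of rod1_mid in the frame of clip3 between -0.004 and 0.004 m and z of rod1_mid in the frame of clip3 between -0.003 and 0.003 m and x of rod1_mid in the frame of clip3 between -0.024 and 0.024 m) or (y of rod1_mid in the frame of clip4 between -0.004 and 0.004 m and z of rod1_mid in the frame of clip4 between -0.003 and 0.003 m and x of rod1_mid in the frame of clip4 between -0.024 and 0.024 m)) and angle between the x axis of each of rod1_mid, rod2_mid, rod3_mid, rod4_mid and the x axis of stage, either way round below 0.035 rad and ((y of rod2_mid in the frame of clip1 between -0.004 and 0.004 m and z of rod2_mid in the frame of clip1 between -0.003 and 0.003 m and x of rod2_mid in the frame of clip1 between -0.024 and 0.024 m) or (y of rod2_mid in the frame of clip2 between -0.004 and 0.004 m and z of rod2_mid in the frame of clip2 between -0.003 and 0.003 m and x of rod2_mid in the frame of clip2 between -0.024 and 0.024 m) or (y of rod2_mid in the frame of clip3 between -0.004 and 0.004 m and z of rod2_mid in the frame of clip3 between -0.003 and 0.003 m and x of rod2_mid in the frame of clip3 between -0.024 and 0.024 m) or (y of rod2_mid in the frame of clip4 between -0.004 and 0.004 m and z of rod2_mid in the frame of clip4 between -0.003 and 0.003 m and x of rod2_mid in the frame of clip4 between -0.024 and 0.024 m)) and ((y of rod3_mid in the frame of clip1 between -0.004 and 0.004 m and z of rod3_mid in the frame of clip1 between -0.003 and 0.003 m and x of rod3_mid in the frame of clip1 between -0.024 and 0.024 m) or (y of rod3_mid in the frame of clip2 between -0.004 and 0.004 m and z of rod3_mid in the frame of clip2 between -0.003 and 0.003 m and x of rod3_mid in the frame of clip2 between -0.024 and 0.024 m) or (y of rod3_mid in the frame of clip3 between -0.004 and 0.004 m and z of rod3_mid in the frame of clip3 between -0.003 and 0.003 m and x of rod3_mid in the frame of clip3 between -0.024 and 0.024 m) or (y of rod3_mid in the frame of clip4 between -0.004 and 0.004 m and z of rod3_mid in the frame of clip4 between -0.003 and 0.003 m and x of rod3_mid in the frame of clip4 between -0.024 and 0.024 m)) and ((y of rod4_mid in the frame of clip1 between -0.004 and 0.004 m and z of rod4_mid in the frame of clip1 between -0.003 and 0.003 m and x of rod4_mid in the frame of clip1 between -0.024 and 0.024 m) or (y of rod4_mid in the frame of clip2 between -0.004 and 0.004 m and z of rod4_mid in the frame of clip2 between -0.003 and 0.003 m and x of rod4_mid in the frame of clip2 between -0.024 and 0.024 m) or (y of rod4_mid in the frame of clip3 between -0.004 and 0.004 m and z of rod4_mid in the frame of clip3 between -0.003 and 0.003 m and x of rod4_mid in the frame of clip3 between -0.024 and 0.024 m) or (y of rod4_mid in the frame of clip4 between -0.004 and 0.004 m and z of rod4_mid in the frame of clip4 between -0.003 and 0.003 m and x of rod4_mid in the frame of clip4 between -0.024 and 0.024 m)) and linear speed of each of pin1, pin2, rod1, rod2, rod3, rod4 below 0.02 m/s); the robot touches nothing.
It fails at once if a bystander is moved by more than 5 cm (distance of any of screwdriver, caliper, gauge_block, jar, mug, mallet, brush, ring from where it was at the start of the episode above 0.05 m).
Of rod1, rod2, rod3, rod4 only 2 to 4 are there at a start; the rules pass over those that are not, and their reading is None.
At some moment in a run one of rod1, rod2, rod3, rod4 may be knocked a few centimetres aside while the robot is not near it.
It also fails if it takes over 210 s, if anything falls off the work surface, if the arm or the gripper's body presses on something with over 40 N, if the wrist force passes 120 N, or if a joint passes its speed limit or range.

ROBOT

A 6-joint arm with a two-finger parallel gripper is mounted at the origin on the work surface. World frame = base frame: x ahead of the robot, y to its left, z up, the work surface at z = 0. Lengths are in m, angles in rad, forces in N, time in s.
With the tool pointing down it reaches from about 0.225 to 0.875 m from the base axis. Payload 3.4 kg.
Tool frame: the origin (TCP) lies midway between the tips of the shut fingers; the grasp point (between the pads) lies 19 mm behind it; z points along the fingers, y is the direction in which the jaws open and shut (so a half turn about z gives the same grasp; the last joint's range is limited). The gripper opens to 85 mm and grips with 20 to 120 N. Pads are 22 mm wide; open, the fingers measure 114 mm over their backs; the gripper's body (76 mm by 85 mm) begins 54 mm behind the grasp point. The pads swing forward as they close: fully open they stand 13 mm farther back than shut.
Start: joints at [-1.394, 0.276, 1.505, -0, 1.361, -0.121], TCP at [0.169, -0.55, 0.231] pointing down, gripper open.
Joint ranges: [-2.89, 2.89], [-0.75, 2.08], [0.22, 2.7], [-1.18, 4.32], [0.11, 2.71], [-2.7, 2.7]. Speed limits (rad/s): [2.57, 2.57, 3.14, 3.14, 3.14, 3.14].

INTERFACE

Orientations are given as a unit quaternion [x, y, z, w].
In Python, from rig import sensors, vision, ctrl, trace gives the robot as it stands.
- The arm moves only by the shell command python3 -m crank 'ROWS' [FORCE]. ROWS is JSON, a list of rows, each an object with "xyz": the shift along the tool's x, y, z each as a share of 0.75 m, from -1 to 1, a list of three; "turn": the turn, a rotation vector about the tool's x, y, z each as a share of 0.5 rad, from -1 to 1, a list of three; "claw": the closure in counts, from 0 (fully open) to 255 (shut). In form: [{"xyz": [x, y, z], "turn": [ax, ay, az], "claw": claw}, ...]. A call has 1 to 12 rows; each row is the pose to reach, as a shift and turn from the pose commanded when the call began, along the tool's axes at that moment; what a row does not reach only later rows make up. A row lasts 1/10 s, in which the tool goes at most 50 mm and 8.59 degrees, less where a joint would pass 70% of its speed; a pose out of reach is approached as far as the arm can. A call with a number of a shift or a turn outside -1 to 1 is refused whole. A call with a gripper value outside its range is refused whole. The fingers move at their own pace and stop on an object; FORCE is the grip in N (left out, the last holds). Time passes only in rows, so rows that repeat a pose let the fingers close. It gives the time, the measured TCP pose, the force and the opening at its end, in the units of the state.
- sensors.observe(): the state, without advancing time (a new reading comes with each control period).
- vision.snapshot(name): name is "scene" or "top" or "wrist"; returns (picture, depth): 400x640x3 uint8, blue, green, red; 400x640 float32, m along the optical axis (not along the pixel's ray), 0 where there is no reading.
- vision.calibration(name): a dict with "K" (3x3 intrinsics, pixels), "k1" (the pictures are not rectified: a ray, as slopes to the right and down, at radius r is drawn at 1 + k1 r^2 times it, then the intrinsics apply), "R" (3x3) and "t" (3): a world point X has camera coordinates R X + t; the wrist camera has in their place "tool_from_camera" (4x4, takes a point from camera to tool coordinates, whose origin is the TCP and whose axes are the flange's). Camera axes: x right, y down, z forward; pixel columns grow to the right and rows downward; lengths in m; the calibration is good to about 2 mm. A picture is of the moment at which its call begins: read the wrist's pose just before it. calibration takes no time and is no camera call.
- ctrl.sign_off(): hands the job in, once; it reports no verdict.
Trained networks look in the newest picture that a camera, given by its name, has taken for a name from the list of things; names that differ only in an ending like _2 or _b are one class to them, and where a whole thing is asked for, a point or a joint stands for the part that bears it (a point fixed in the world has none). Each returns a list of dicts, best first, with "score" (0 to 1); they miss things now and then, are a little off and sometimes report something else, mostly with a low value. They report only what shows in the picture. A call takes as long as a camera call.
- trace(camera, target): "pixels" (400x640 bool, what is visible of it) and "bbox" ([left, top, right, bottom] in pixels, round what is visible of it).
The state is a dict: "time_s": time; "q": joint angles; "qvel": joint speeds; "effort": joint torques, N m; "position": TCP position; "orientation": TCP orientation; "wrist_force": force on the tool from outside, world axes, zero at the start; "moment": the same for the moment, N m; "width": opening from 0.0 (shut) to 1.0 (fully open).
Only numpy, scipy, OpenCV 4.12 (cv2) and the standard library are available. Lean on these libraries where they do the work, as an engineer would, in place of code of your own. Each camera call takes 0.05 s, during which the arm holds its last target.

## Working session

There is one attempt and no reset: what is moved stays moved. The work goes in short steps, Python scripts to look and compute and a shell command to move; the robot and the scene stay as the last step left them, time stands still between calls to the robot, and variables do not carry over. Pictures are saved under pics/ and viewed, and the job is handed in when it is done.

```bash
ls; mkdir -p pics; python3 - <<'E'
from rig import sensors, vision
import cv2
print(sensors.observe())
for n in ("scene","top","wrist"):
    p,d=vision.snapshot(n); cv2.imwrite(f"pics/{n}0.png",p); print(n,vision.calibration(n),d.min(),d.max())
E
```

```text
pics
{'time_s': 0.0, 'q': array([-1.39400562e+00,  2.76581136e-01,  1.50616372e+00,  2.85419096e-06,
        1.36065808e+00, -1.21011467e-01]), 'qvel': array([0.00039673, 0.00056722, 0.00031531, 0.00145725, 0.00012216,
       0.00180595]), 'effort': array([-4.75292381e-04, -4.16780198e+01, -2.45808595e+01, -1.64362832e-04,
        1.13443795e-02,  1.35947062e-06]), 'position': array([ 0.16861198, -0.54916799,  0.23043541]), 'orientation': array([ 9.88934340e-01,  1.48351112e-01, -2.38458736e-05, -9.04827830e-04]), 'wrist_force': array([-0.14661587, -1.39476266, -0.13932313]), 'moment': array([ 0.00359527, -0.03260233,  0.01903026]), 'width': 1.0041165191838268}
scene {'K': array([[477.28613113,   0.        , 313.83320236],
       [  0.        , 477.28613113, 198.83370397],
       [  0.        ,   0.        ,   1.        ]]), 'k1': 0.01709024018846595, 'R': array([[ 0.84659495,  0.53184228, -0.02051315],
       [ 0.35409675, -0.59159363, -0.72431518],
       [-0.39735688,  0.60593793, -0.68916379]]), 't': array([-0.43880996, -0.10433807,  1.52692478])} 0.0 3.7275088
top {'K': array([[
[... 269 characters left out ...]
8882],
       [ 0.17459814, -0.00803674, -0.98460698]]), 't': array([9.58208277e-05, 5.33143646e-01, 1.16829693e+00])} 0.0 2.241266
wrist {'K': array([[304.07014217,   0.        , 324.26253415],
       [  0.        , 304.07014217, 200.78886121],
       [  0.        ,   0.        ,   1.        ]]), 'k1': 0.0066028859333365, 'tool_from_camera': array([[ 4.20731676e-05, -9.66373534e-01, -2.57142357e-01,
         6.59563986e-02],
       [ 9.99999514e-01, -2.12637572e-04,  9.62737031e-04,
         4.75920248e-04],
       [-9.85041713e-04, -2.57142272e-01,  9.66373055e-01,
        -1.43345610e-01],
       [ 0.00000000e+00,  0.00000000e+00,  0.00000000e+00,
         1.00000000e+00]])} 0.0 0.9618088
```

View pics/scene0.png

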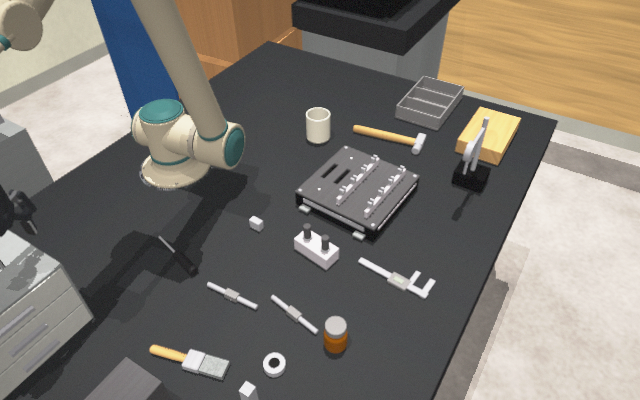

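View pics/top0.png

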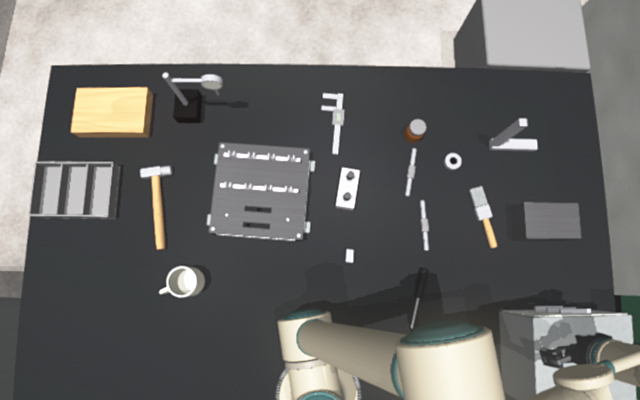

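```bash
cat > h.py <<'E'
import numpy as np, cv2
from scipy.spatial.transform import Rotation as Rot
from rig import sensors, vision, ctrl, trace
def cam(name, st=None):
    c=vision.calibration(name)
    if name=="wrist":
        st=st or sensors.observe()
        T=np.eye(4); T[:3,:3]=Rot.from_quat(st["orientation"]).as_matrix(); T[:3,3]=st["position"]
        M=T@c["tool_from_camera"]; Rc=M[:3,:3]; o=M[:3,3]
    else:
        Rc=c["R"].T; o=-Rc@c["t"]
    return c["K"],c["k1"],Rc,o
def ray(C,u,v):
    K,k1,Rc,o=C
    x=(u-K[0,2])/K[0,0]; y=(v-K[1,2])/K[1,1]
    rd=np.hypot(x,y); r=rd
    for _ in range(20): r=rd/(1+k1*r*r)
    s=r/rd if np.any(rd>0) else 1
    s=1/(1+k1*r*r)
    return np.array([x*s,y*s,1.0])
def at_z(C,u,v,z):
    d=C[2]@ray(C,u,v); return C[3]+d*(z-C[3][2])/d[2]
def at_d(C,u,v,dep): return C[3]+C[2]@(ray(C,u,v)*dep)
def proj(C,X):
    K,k1,Rc,o=C
    p=Rc.T@(np.asarray(X)-o); x,y=p[0]/p[2],p[1]/p[2]; s=1+k1*(x*x+y*y)
    return K[0,0]*x*s+K[0,2],K[1,1]*y*s+K[1,2]
def cloud(C,dep):
    vv,uu=np.mgrid[0:dep.shape[0],0:dep.shape[1]]
    K,k1,Rc,o=C
    x=(uu-K[0,2])/K[0,0]; y=(vv-K[1,2])/K[1,1]; rd=np.hypot(x,y); r=rd.copy()
    for _ in range(10): r=rd/(1+k1*r*r)
    s=1/(1+k1*r*r)
    P=np.stack([x*s*dep,y*s*dep,dep],-1)
    return P@Rc.T+o
E
python3 - <<'E'
from h import *
p,d=vision.snapshot("top"); C=cam("top"); P=cloud(C,d)
np.save("topcloud.npy",P); cv2.imwrite("top.png",p)
for t in ["stage","holder","rod1_mid","pin1_grip","screwdriver","caliper","gauge_block","jar","mug","mallet","brush","ring"]:
    for r in trace("top",t)[:5]:
        m=r["pixels"]; q=P[m]; q=q[np.isfinite(q).all(1)]
        print(t,round(r["score"],2),r["bbox"],m.sum(),np.median(q,0).round(3),np.percentile(q[:,2],[5,95]).round(3))
cv2.imwrite("pics/z1.png",cv2.resize(p[135:250,200:375],None,fx=4.5,fy=4.5,interpolation=cv2.INTER_CUBIC))
E
```

```text
stage 0.68 [205.4, 144.3, 317.3, 241.9] 8243 [0.558 0.164 0.052] [0.047 0.077]
holder 0.6 [333.6, 167.4, 357.9, 207.7] 482 [ 0.567 -0.074  0.041] [0.027 0.044]
pin1_grip 0.72 [159.7, 266.9, 205.4, 298.4] 1003 [0.303 0.376 0.035] [0.001 0.09 ]
pin1_grip 0.59 [340.7, 191.7, 349.4, 201.5] 86 [ 0.542 -0.073  0.08 ] [0.042 0.088]
screwdriver 0.73 [411.2, 268.3, 429.9, 325.7] 312 [ 0.308 -0.283  0.023] [0.013 0.029]
screwdriver 0.61 [211.1, 143.0, 316.6, 244.2] 8458 [0.558 0.164 0.052] [0.046 0.076]
caliper 0.88 [322.3, 95.2, 343.9, 156.3] 557 [ 0.802 -0.047  0.009] [0.003 0.013]
gauge_block 0.58 [346.9, 249.2, 354.7, 259.9] 102 [ 0.384 -0.083  0.03 ] [0.004 0.034]
gauge_block 0.45 [447.1, 153.4, 458.0, 169.1] 185 [ 0.662 -0.39   0.019] [0.016 0.023]
jar 0.91 [406.7, 121.4, 424.7, 145.3] 352 [ 0.738 -0.27   0.073] [0.017 0.079]
jar 0.32 [207.2, 145.5, 314.5, 239.3] 8544 [0.558 0.164 0.052] [0.045 0.076]
mug 0.85 [161.1, 266.4, 204.4, 297.3] 924 [0.304 0.377 0.039] [0.003 0.09 ]
mallet 0.7 [139.9, 167.9, 173.0, 249.4] 920 [0.543 0.466 0.023] [0.013 0.028]
brush 0.7 [403.4, 120.7, 428.2, 143.2] 351 [ 0.737 -0.269  0.073] [0.014 0.079]
brush 0.61 [467.2, 187.9, 499.7, 248.4] 719 [ 0.517 -0.475  0.019] [0.008 0.024]
ring 0.63 [444.1, 152.3, 463.3, 169.9] 232 [ 0.661 -0.39   0.019] [0.008 0.023]
```

View pics/z1.png

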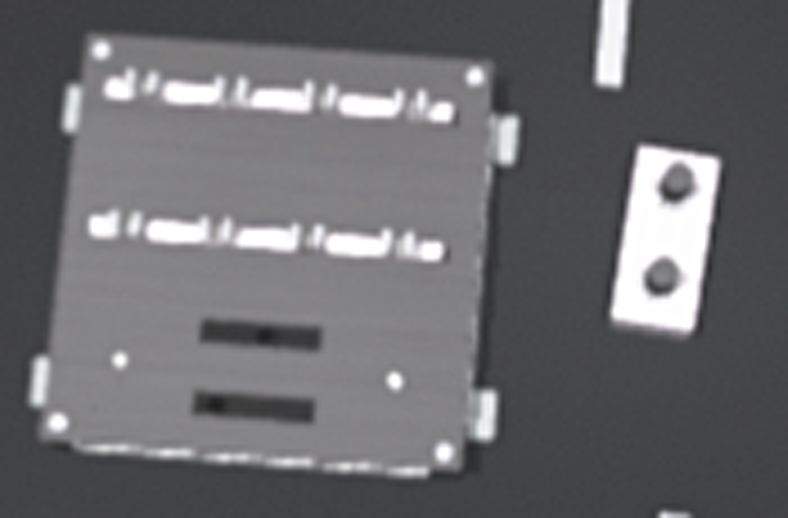

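```bash
cat > to.py <<'E'
import sys
from h import *
def plan(pos,yaw_deg):
    st=sensors.observe(); R0=Rot.from_quat(st["orientation"])
    # tool: x along (cos yaw, sin yaw,0), z down
    c,s=np.cos(np.radians(yaw_deg)),np.sin(np.radians(yaw_deg))
    Rt=Rot.from_matrix(np.array([[c,s,0],[s,-c,0],[0,0,-1.]]))
    dx=R0.inv().apply(np.array(pos)-st["position"])/0.75
    dr=(R0.inv()*Rt).as_rotvec()/0.5
    x=R0.apply([1,0,0])
    print("t",round(st["time_s"],2),"pos",st["position"].round(4),"yaw",np.degrees(np.arctan2(x[1],x[0])).round(2),"F",st["wrist_force"].round(2),"w",round(st["width"],3),"xyz",dx.round(4).tolist(),"turn",dr.round(4).tolist(),"rows",np.ceil(np.linalg.norm(dx*0.75)/0.05))
if __name__=="__main__": plan([float(a) for a in sys.argv[1:4]],float(sys.argv[4]))
E
python3 to.py 0.55 0.08 0.40 -4.5
```

```text
t 0.8 pos [ 0.1687 -0.5497  0.2313] yaw 17.06 F [ 1.23 -0.6   0.08] w 1.003 xyz [0.7324, -0.6535, -0.225] turn [0.0003, 0.0, 0.7527] rows 16.0
```

```bash
python3 -m crank '[{"xyz":[0.366,-0.327,-0.225],"turn":[0,0,0.3],"claw":0},{"xyz":[0.7324,-0.6535,-0.225],"turn":[0,0,0.7527],"claw":0},{"xyz":[0.7324,-0.6535,-0.225],"turn":[0,0,0.7527],"claw":0},{"xyz":[0.7324,-0.6535,-0.225],"turn":[0,0,0.7527],"claw":0},{"xyz":[0.7324,-0.6535,-0.225],"turn":[0,0,0.7527],"claw":0},{"xyz":[0.7324,-0.6535,-0.225],"turn":[0,0,0.7527],"claw":0},{"xyz":[0.7324,-0.6535,-0.225],"turn":[0,0,0.7527],"claw":0},{"xyz":[0.7324,-0.6535,-0.225],"turn":[0,0,0.7527],"claw":0},{"xyz":[0.7324,-0.6535,-0.225],"turn":[0,0,0.7527],"claw":0},{"xyz":[0.7324,-0.6535,-0.225],"turn":[0,0,0.7527],"claw":0},{"xyz":[0.7324,-0.6535,-0.225],"turn":[0,0,0.7527],"claw":0},{"xyz":[0.7324,-0.6535,-0.225],"turn":[0,0,0.7527],"claw":0}]'; python3 to.py 0.55 0.08 0.40 -4.5
```

```text
time_s: 2.0
position: [0.4714, -0.0488, 0.3681]
orientation: [0.999, -0.039, 0.001, 0.0]
wrist_force: [1.3, -1.3, 0.0]
width: 1.001
t 2.0 pos [ 0.4714 -0.0488  0.3681] yaw -4.49 F [ 1.3  -1.31  0.01] w 1.001 xyz [0.0911, -0.1794, -0.0426] turn [0.0011, -0.0021, 0.0003] rows 4.0
```

```bash
python3 -m crank '[{"xyz":[0.09,-0.175,-0.04],"turn":[0,0,0],"claw":0},{"xyz":[0.09,-0.175,-0.04],"turn":[0,0,0],"claw":0},{"xyz":[0.09,-0.175,-0.04],"turn":[0,0,0],"claw":0},{"xyz":[0.09,-0.175,-0.04],"turn":[0,0,0],"claw":0},{"xyz":[0.09,-0.175,-0.04],"turn":[0,0,0],"claw":0},{"xyz":[0.09,-0.175,-0.04],"turn":[0,0,0],"claw":0}]'; python3 to.py 0.55 0.08 0.40 -4.5
python3 - <<'E'
from h import *
st=sensors.observe(); p,d=vision.snapshot("wrist"); cv2.imwrite("pics/w1.png",p); np.savez("w1.npz",p=p,d=d,pos=st["position"],q=st["orientation"])
E
```

```text
time_s: 2.6
position: [0.5477, 0.0739, 0.397]
orientation: [0.999, -0.04, -0.001, 0.0]
wrist_force: [-0.1, 0.7, -0.4]
width: 1.0
t 2.6 pos [0.5477 0.0739 0.397 ] yaw -4.54 F [-0.06  0.69 -0.41] w 1.0 xyz [0.0024, -0.0083, -0.004] turn [0.0019, 0.0021, -0.0014] rows 1.0
```

View pics/w1.png

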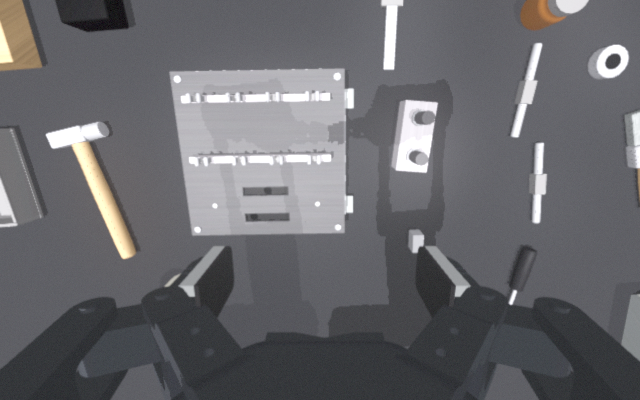

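```bash
python3 - <<'E'
from h import *
z=np.load("w1.npz"); p=z["p"]
a=cv2.resize(p[175:240,170:360],None,fx=4.2,fy=4.2,interpolation=cv2.INTER_CUBIC)
b=cv2.resize(p[60:140,160:360],None,fx=4,fy=4,interpolation=cv2.INTER_CUBIC)
g=np.zeros((a.shape[0]+b.shape[0],800,3),np.uint8); g[:b.shape[0],:b.shape[1]]=b; g[b.shape[0]:,:a.shape[1]]=cv2.convertScaleAbs(a,alpha=1.8)
cv2.imwrite("pics/z2.png",g)
cv2.imwrite("pics/z3.png",cv2.resize(p[90:180,385:450],None,fx=6,fy=6,interpolation=cv2.INTER_CUBIC))
E
```

```text
(no output)
```

View pics/z2.png

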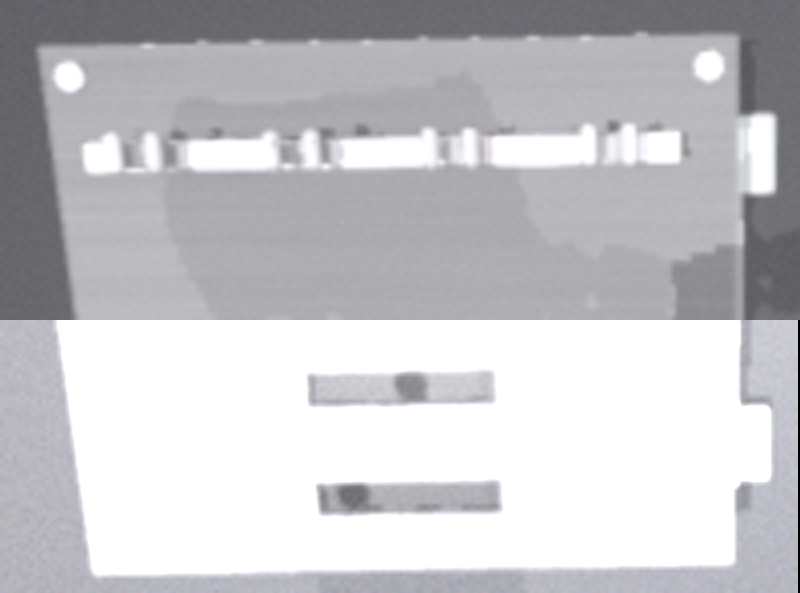

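View pics/z3.png

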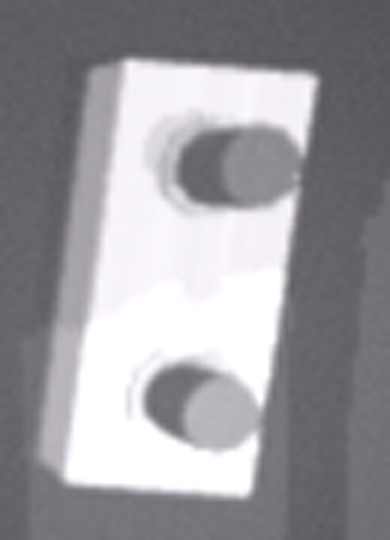

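```bash
python3 - <<'E'
from h import *
z=np.load("w1.npz"); W=cam("wrist",{"position":z["pos"],"orientation":z["q"]}); T=cam("top")
def show(n,C,u,v,h): print(n,at_z(C,u,v,h)[:2].round(4))
wz=lambda x,y:(170+x/4.2,175+(y-320)/4.2)
wr=lambda x,y:(160+x/4,60+y/4)
tz=lambda x,y:(200+x/4.5,135+y/4.5)
for n,a,b in [("deck RL",wr(38,46),tz(88,36)),("deck RR",wr(739,36),tz(492,63)),("deck FL",wz(92,576),tz(42,440)),("deck FR",wz(735,563),tz(460,470))]:
    show(n+" w",W,*a,.052); show(n+" t",T,*b,.052)
for n,a,b in [("s2 L",wz(309,389),tz(200,331)),("s2 R",wz(494,387),tz(322,338)),("s1 L",wz(318,498),tz(193,403)),("s1 R",wz(500,497),tz(314,411))]:
    show(n+" w",W,*a,.052); show(n+" t",T,*b,.052)
for n,a,b in [("h2",wz(411,387),tz(265,335)),("h1",wz(352,495),tz(215,404))]:
    show(n+" w",W,*a,.044); show(n+" t",T,*b,.044)
for n,a,b in [("pinfar",(428.3,118),(350.9,175)),("pinnear",(421.8,158.7),(347.3,196.1))]:
    show(n+" w",W,*a,.085); show(n+" t",T,*b,.085)
d=z["d"];P=cloud(W,d)
for u,v in [(300,130),(260,170),(300,225),(405,120),(421,158),(428,118),(360,250)]:
    print(u,v,np.nanmedian(P[v-2:v+3,u-2:u+3].reshape(-1,3),0).round(4))
E
```

```text
deck RL w [0.7005 0.292 ]
deck RL t [0.6968 0.2891]
deck RR w [0.6837 0.0318]
deck RR t [0.682  0.0316]
deck FL w [0.4397 0.309 ]
deck FL t [0.4388 0.3041]
deck FR w [0.4244 0.0474]
deck FR t [0.424  0.0474]
s2 L w [0.5103 0.2095]
s2 L t [0.5078 0.2095]
s2 R w [0.5053 0.1371]
s2 R t [0.5044 0.1339]
s1 L w [0.4655 0.2125]
s1 L t [0.463 0.212]
s1 R w [0.4601 0.1397]
s1 R t [0.459  0.1375]
h2 w [0.5061 0.1712]
h2 t [0.507  0.1702]
h1 w [0.4632 0.2009]
h1 t [0.4635 0.1997]
pinfar w [ 0.6039 -0.0819]
pinfar t [ 0.5995 -0.084 ]
pinnear w [ 0.5459 -0.0728]
pinnear t [ 0.5405 -0.074 ]
300 130 [0.601  0.107  0.0524]
260 170 [0.5435 0.1776 0.0522]
300 225 [0.4447 0.1226 0.0526]
405 120 [ 0.6028 -0.0599  0.0406]
421 158 [ 0.5473 -0.0714  0.0856]
428 118 [ 0.604  -0.0813  0.086 ]
360 250 [0.3671 0.0185 0.0004]
```

```bash
python3 to.py 0.42 0.175 0.22 -3.65
```

```text
t 2.65 pos [0.5476 0.0736 0.3972] yaw -4.58 F [-0.21 -0.47 -0.17] w 1.0 xyz [-0.1803, -0.1213, 0.2363] turn [0.0015, 0.0013, -0.0326] rows 5.0
```

```bash
python3 -m crank '[{"xyz":[-0.1803,-0.1213,0.2363],"turn":[0,0,-0.0326],"claw":0},{"xyz":[-0.1803,-0.1213,0.2363],"turn":[0,0,-0.0326],"claw":0},{"xyz":[-0.1803,-0.1213,0.2363],"turn":[0,0,-0.0326],"claw":0},{"xyz":[-0.1803,-0.1213,0.2363],"turn":[0,0,-0.0326],"claw":0},{"xyz":[-0.1803,-0.1213,0.2363],"turn":[0,0,-0.0326],"claw":0},{"xyz":[-0.1803,-0.1213,0.2363],"turn":[0,0,-0.0326],"claw":0},{"xyz":[-0.1803,-0.1213,0.2363],"turn":[0,0,-0.0326],"claw":0}]'; python3 to.py 0.50 -0.078 0.22 -3.65
cat > shot.py <<'E'
import sys
from h import *
n=sys.argv[1]; st=sensors.observe(); p,d=vision.snapshot("wrist"); cv2.imwrite(f"pics/{n}.png",p); np.savez(n+".npz",p=p,d=d,pos=st["position"],q=st["orientation"])
E
python3 shot.py w2
```

```text
time_s: 3.35
position: [0.4202, 0.175, 0.2201]
orientation: [1.0, -0.031, 0.0, 0.0]
wrist_force: [0.5, -0.2, 0.0]
width: 0.999
t 3.35 pos [0.4202 0.175  0.2201] yaw -3.61 F [ 0.49 -0.2   0.04] w 0.999 xyz [0.1274, 0.33, 0.0004] turn [0.0013, -0.0006, 0.0015] rows 6.0
```

View pics/w2.png

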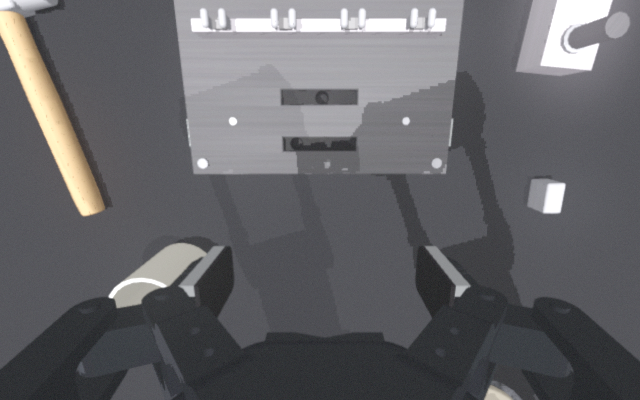

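```bash
python3 -m crank '[{"xyz":[0.1274,0.33,0],"turn":[0,0,0],"claw":0},{"xyz":[0.1274,0.33,0],"turn":[0,0,0],"claw":0},{"xyz":[0.1274,0.33,0],"turn":[0,0,0],"claw":0},{"xyz":[0.1274,0.33,0],"turn":[0,0,0],"claw":0},{"xyz":[0.1274,0.33,0],"turn":[0,0,0],"claw":0},{"xyz":[0.1274,0.33,0],"turn":[0,0,0],"claw":0},{"xyz":[0.1274,0.33,0],"turn":[0,0,0],"claw":0},{"xyz":[0.1274,0.33,0],"turn":[0,0,0],"claw":0}]'
python3 shot.py w3
python3 - <<'E'
import cv2
p=cv2.imread("pics/w2.png"); q=cv2.imread("pics/w3.png")
a=cv2.resize(cv2.convertScaleAbs(p[80:180,180:460],alpha=2.2),None,fx=2.8,fy=2.8,interpolation=cv2.INTER_CUBIC)
cv2.imwrite("pics/z4.png",a)
cv2.imwrite("pics/z5.png",q)
E
```

```text
time_s: 4.2
position: [0.501, -0.0773, 0.2207]
orientation: [0.999, -0.032, 0.0, -0.0]
wrist_force: [-0.0, 0.4, 0.5]
width: 1.004
```

View pics/z4.png

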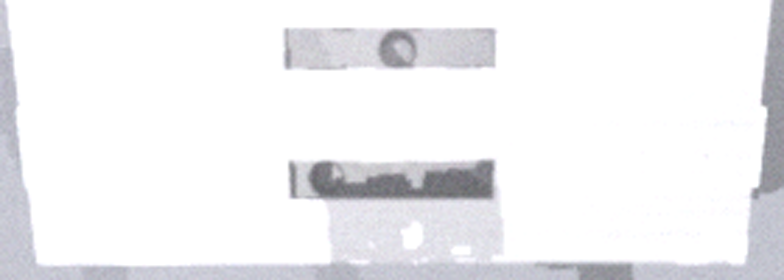

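View pics/z5.png

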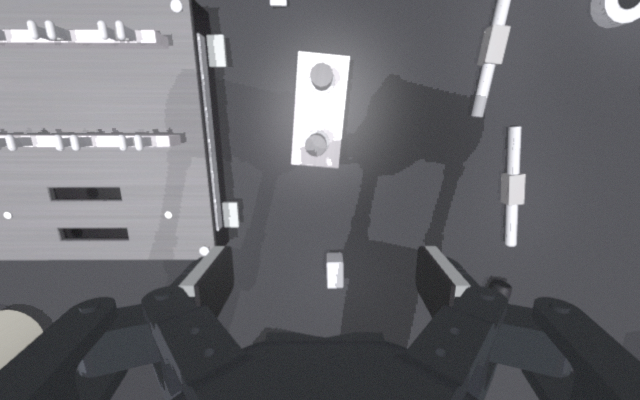

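```bash
python3 - <<'E'
import cv2
q=cv2.imread("pics/w3.png")
a=cv2.resize(q[40:180,280:360],None,fx=4.2,fy=4.2,interpolation=cv2.INTER_CUBIC)
cv2.imwrite("pics/z6.png",cv2.convertScaleAbs(a,alpha=0.9))
E
```

```text
(no output)
```

View pics/z6.png

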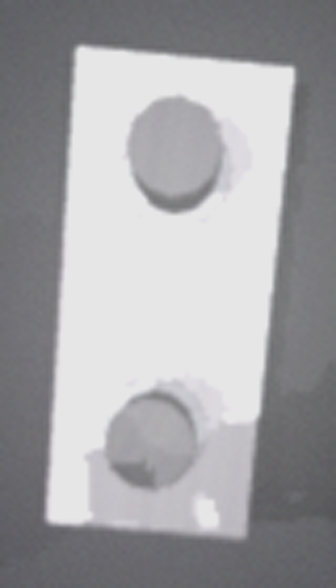

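```bash
python3 - <<'E'
from h import *
def L(n):
    z=np.load(n+".npz"); return cam("wrist",{"position":z["pos"],"orientation":z["q"]})
W2,W3=L("w2"),L("w3"); T=cam("top")
s=lambda n,C,u,v,h: print(n,at_z(C,u,v,h)[:2].round(4))
a=lambda x,y:(180+x/2.8,80+y/2.8)
b=lambda x,y:(280+x/4.2,40+y/4.2)
s("h2",W2,*a(397,49),.044); s("h1",W2,*a(326,178),.044)
for n,x,y,h in [("s2 tl",286,29,.052),("s2 tr",494,29,.052),("s2 bl",286,68,.052),("s2 br",495,68,.052),("s1 tl",291,161,.052),("s1 tr",492,159,.052),("s1 bl",292,198,.052),("s1 br",492,198,.052)]: s(n,W2,*a(x,y),h)
s("pf",W3,*b(176,147),.085); s("pn",W3,*b(150,444),.085)
for n,x,y in [("tl",78,46),("tr",294,67),("bl",47,523),("br",246,538)]: s("holder "+n,W3,*b(x,y),.040)
E
```

```text
h2 [0.5079 0.1715]
h1 [0.4644 0.2007]
s2 tl [0.5162 0.2093]
s2 tr [0.5117 0.1377]
s2 bl [0.5035 0.2106]
s2 br [0.4989 0.1378]
s1 tl [0.4717 0.2119]
s1 tr [0.4679 0.1399]
s1 bl [0.4586 0.2128]
s1 br [0.454  0.1404]
pf [ 0.6042 -0.0822]
pn [ 0.545  -0.0727]
holder tl [ 0.6334 -0.061 ]
holder tr [ 0.6257 -0.1108]
holder bl [ 0.5234 -0.0436]
holder br [ 0.5163 -0.094 ]
```

```bash
python3 to.py 0.545 -0.0727 0.12 -3.65; python3 to.py 0.545 -0.0727 0.052 -3.65
```

```text
t 4.25 pos [ 0.5007 -0.0765  0.2206] yaw -3.59 F [-0.2   0.72  0.49] w 1.002 xyz [0.0586, -0.0087, 0.1342] turn [-0.0012, -0.0012, 0.002] rows 3.0
t 4.25 pos [ 0.5007 -0.0765  0.2206] yaw -3.59 F [-0.2   0.72  0.49] w 1.002 xyz [0.0586, -0.0086, 0.2249] turn [-0.0012, -0.0012, 0.002] rows 4.0
```

```bash
python3 -m crank '[{"xyz":[0.0586,-0.0087,0.1342],"turn":[0,0,0],"claw":0},{"xyz":[0.0586,-0.0087,0.1342],"turn":[0,0,0],"claw":0},{"xyz":[0.0586,-0.0087,0.1342],"turn":[0,0,0],"claw":0},{"xyz":[0.0586,-0.0087,0.1342],"turn":[0,0,0],"claw":0},{"xyz":[0.0586,-0.0087,0.18],"turn":[0,0,0],"claw":0},{"xyz":[0.0586,-0.0087,0.2249],"turn":[0,0,0],"claw":0},{"xyz":[0.0586,-0.0087,0.2249],"turn":[0,0,0],"claw":0},{"xyz":[0.0586,-0.0087,0.2249],"turn":[0,0,0],"claw":0}]';python3 to.py 0.545 -0.0727 0.052 -3.65
```

```text
time_s: 5.05
position: [0.5456, -0.073, 0.0534]
orientation: [1.0, -0.031, 0.001, 0.0]
wrist_force: [1.2, -0.2, 0.7]
width: 1.003
t 5.05 pos [ 0.5456 -0.073   0.0534] yaw -3.53 F [ 1.17 -0.19  0.7 ] w 1.003 xyz [-0.0008, -0.0003, 0.0018] turn [0.0009, -0.0038, 0.004] rows 1.0
```

Close with 60 N.

```bash
python3 -m crank '[{"xyz":[0,0,0],"turn":[0,0,0],"claw":255},{"xyz":[0,0,0],"turn":[0,0,0],"claw":255},{"xyz":[0,0,0],"turn":[0,0,0],"claw":255},{"xyz":[0,0,0],"turn":[0,0,0],"claw":255},{"xyz":[0,0,0],"turn":[0,0,0],"claw":255},{"xyz":[0,0,0],"turn":[0,0,0],"claw":255},{"xyz":[0,0,0],"turn":[0,0,0],"claw":255},{"xyz":[0,0,0],"turn":[0,0,0],"claw":255}]' 60;python3 to.py 0.545 -0.0727 0.052 -3.65
```

```text
time_s: 5.85
position: [0.5453, -0.073, 0.0521]
orientation: [1.0, -0.031, 0.0, -0.0]
wrist_force: [-0.5, 0.6, 5.2]
width: 0.22
t 5.85 pos [ 0.5453 -0.073   0.0521] yaw -3.58 F [-0.47  0.61  5.22] w 0.22 xyz [-0.0004, -0.0004, 0.0002] turn [-0.0003, -0.0016, 0.0026] rows 1.0
```

```bash
python3 -m crank '[{"xyz":[0,0,-0.04],"turn":[0,0,0],"claw":255},{"xyz":[0,0,-0.08],"turn":[0,0,0],"claw":255},{"xyz":[0,0,-0.14],"turn":[0,0,0],"claw":255},{"xyz":[0,0,-0.16],"turn":[0,0,0],"claw":255},{"xyz":[0,0,-0.16],"turn":[0,0,0],"claw":255},{"xyz":[0,0,-0.16],"turn":[0,0,0],"claw":255}]';python3 to.py 0.5075 0.1713 0.14 -3.65; python3 shot.py w4
```

```text
time_s: 6.45
position: [0.5442, -0.073, 0.1705]
orientation: [1.0, -0.031, -0.001, -0.0]
wrist_force: [0.2, 0.4, -1.5]
width: 0.214
t 6.45 pos [ 0.5442 -0.073   0.1705] yaw -3.57 F [ 0.15  0.4  -1.47] w 0.214 xyz [-0.069, -0.3221, 0.0407] turn [-0.0002, 0.0032, 0.0029] rows 5.0
```

View pics/w4.png

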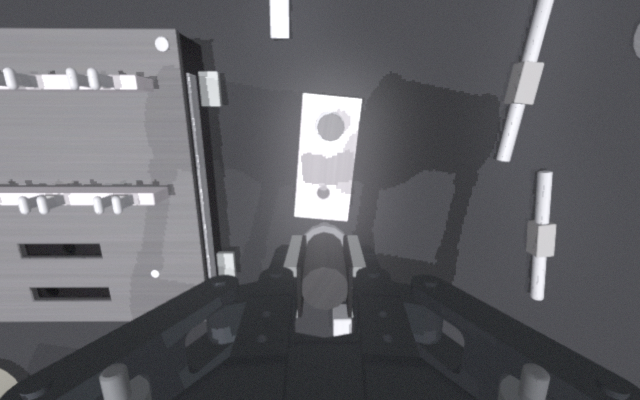

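```bash
python3 - <<'E'
from h import *
z=np.load("w4.npz"); C=cam("wrist",{"position":z["pos"],"orientation":z["q"]})
R=Rot.from_quat(z["q"])
for t in [(0,0,-.033),(0.01,0,-.033),(-.01,0,-.033),(0,0.01,-.033),(0,-.01,-.033),(0,0,.043),(0,0,.007)]:
    print(t,np.round(proj(C,z["pos"]+R.apply(t)),1))
cv2.imwrite("pics/z7.png",cv2.resize(z["p"][210:330,270:380],None,fx=5,fy=5,interpolation=cv2.INTER_CUBIC))
E
```

```text
(0, 0, -0.033) [323.7 288.2]
(0.01, 0, -0.033) [323.7 265.7]
(-0.01, 0, -0.033) [323.7 309.7]
(0, 0.01, -0.033) [348.3 288.2]
(0, -0.01, -0.033) [299.1 288.2]
(0, 0, 0.043) [323.8 225.5]
(0, 0, 0.007) [323.8 248.1]
```

View pics/z7.png

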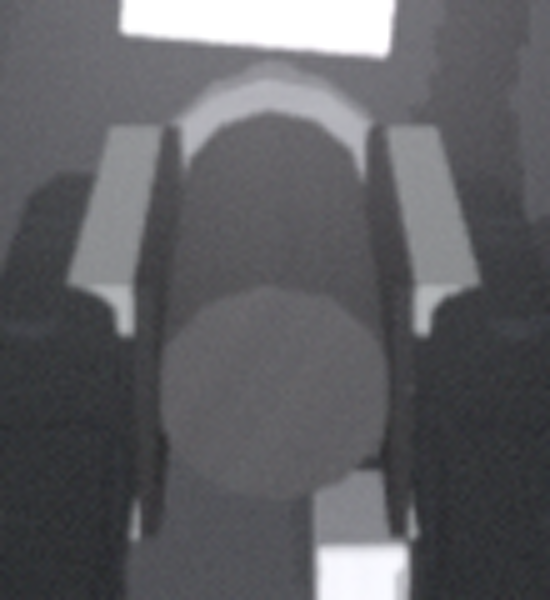

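```bash
python3 to.py 0.5076 0.1715 0.14 -3.65;  python3 -m crank '[{"xyz":[-0.0685,-0.3223,0.0407],"turn":[0,0,0.003],"claw":255},{"xyz":[-0.0685,-0.3223,0.0407],"turn":[0,0,0.003],"claw":255},{"xyz":[-0.0685,-0.3223,0.0407],"turn":[0,0,0.003],"claw":255},{"xyz":[-0.0685,-0.3223,0.0407],"turn":[0,0,0.003],"claw":255},{"xyz":[-0.0685,-0.3223,0.0407],"turn":[0,0,0.003],"claw":255},{"xyz":[-0.0685,-0.3223,0.0407],"turn":[0,0,0.003],"claw":255},{"xyz":[-0.0685,-0.3223,0.0407],"turn":[0,0,0.003],"claw":255},{"xyz":[-0.0685,-0.3223,0.0407],"turn":[0,0,0.003],"claw":255}]'; python3 to.py 0.5076 0.1715 0.095 -3.65
```

```text
t 6.5 pos [ 0.5437 -0.0729  0.1697] yaw -3.57 F [ 0.39 -0.37 -1.61] w 0.214 xyz [-0.0682, -0.3222, 0.04] turn [-0.001, 0.0066, 0.0029] rows 5.0
time_s: 7.3
position: [0.5083, 0.1704, 0.1397]
orientation: [0.999, -0.032, -0.001, 0.001]
wrist_force: [0.1, -0.5, -1.3]
width: 0.217
t 7.3 pos [0.5083 0.1704 0.1397] yaw -3.66 F [ 0.11 -0.46 -1.33] w 0.217 xyz [-0.0009, -0.0015, 0.0596] turn [0.0028, 0.0041, -0.0005] rows 1.0
```

```bash
python3 -m crank '[{"xyz":[-0.0009,-0.0012,0.03],"turn":[0,0,0],"claw":255},{"xyz":[-0.0009,-0.0012,0.0596],"turn":[0,0,0],"claw":255},{"xyz":[-0.0009,-0.0012,0.0596],"turn":[0,0,0],"claw":255},{"xyz":[-0.0009,-0.0012,0.066],"turn":[0,0,0],"claw":255},{"xyz":[-0.0009,-0.0012,0.07],"turn":[0,0,0],"claw":255},{"xyz":[-0.0009,-0.0012,0.073],"turn":[0,0,0],"claw":255},{"xyz":[-0.0009,-0.0012,0.073],"turn":[0,0,0],"claw":255}]'; python3 to.py 0.5076 0.1715 0.064 -3.65; python3 shot.py w5; python3 to.py 0.5076 0.1715 0.064 -3.65
```

```text
time_s: 8.0
position: [0.5084, 0.1721, 0.0864]
orientation: [0.999, -0.032, 0.0, -0.0]
wrist_force: [0.5, 0.1, -0.1]
width: 0.215
t 8.0 pos [0.5084 0.1721 0.0864] yaw -3.67 F [ 0.46  0.11 -0.12] w 0.215 xyz [-0.001, 0.0009, 0.0299] turn [-0.0001, -0.0013, -0.0007] rows 1.0
t 8.05 pos [0.5084 0.1722 0.0865] yaw -3.66 F [-0.61  0.67 -1.06] w 0.215 xyz [-0.0011, 0.001, 0.03] turn [-0.0002, -0.0016, -0.0002] rows 1.0
```

View pics/w5.png

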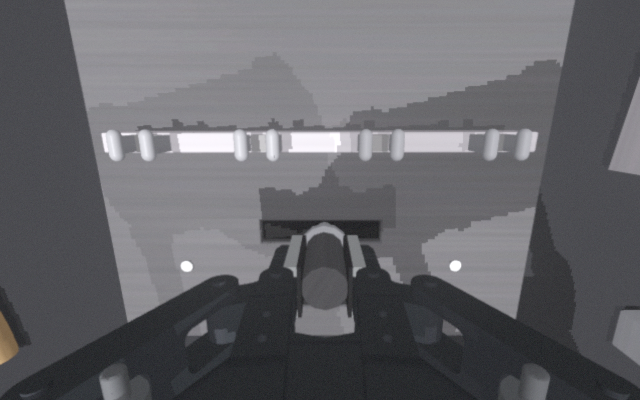

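```bash
python3 -m crank '[{"xyz":[0,0,0.002],"turn":[0,0,0],"claw":255},{"xyz":[0,0,0.004],"turn":[0,0,0],"claw":255},{"xyz":[0,0,0.006],"turn":[0,0,0],"claw":255},{"xyz":[0,0,0.008],"turn":[0,0,0],"claw":255}]'; python3 to.py 0.5076 0.1715 0.064 -3.65
```

```text
time_s: 8.45
position: [0.5081, 0.1723, 0.08]
orientation: [0.999, -0.032, 0.0, 0.0]
wrist_force: [-0.2, 0.6, -0.5]
width: 0.215
t 8.45 pos [0.5081 0.1723 0.08  ] yaw -3.65 F [-0.2   0.57 -0.52] w 0.215 xyz [-0.0006, 0.0011, 0.0213] turn [0.0002, -0.0, 0.0001] rows 1.0
```

In the hole already (tip ~8 mm below the bar, no force). On down.

```bash
python3 -m crank '[{"xyz":[0,0,0.004],"turn":[0,0,0],"claw":255},{"xyz":[0,0,0.008],"turn":[0,0,0],"claw":255},{"xyz":[0,0,0.012],"turn":[0,0,0],"claw":255},{"xyz":[0,0,0.016],"turn":[0,0,0],"claw":255},{"xyz":[0,0,0.018],"turn":[0,0,0],"claw":255}]'; python3 to.py 0.5076 0.1715 0.064 -3.65
```

```text
time_s: 8.95
position: [0.5079, 0.1722, 0.0662]
orientation: [0.999, -0.032, -0.0, 0.0]
wrist_force: [-0.1, 0.2, -1.0]
width: 0.215
t 8.95 pos [0.5079 0.1722 0.0662] yaw -3.65 F [-0.09  0.19 -1.03] w 0.215 xyz [-0.0004, 0.0009, 0.0029] turn [0.0005, 0.0011, -0.0002] rows 1.0
```

```bash
python3 -m crank '[{"xyz":[0,0,0.002],"turn":[0,0,0],"claw":255},{"xyz":[0,0,0.004],"turn":[0,0,0],"claw":255},{"xyz":[0,0,0.005],"turn":[0,0,0],"claw":255}]'; python3 to.py 0.5076 0.1715 0.064 -3.65
```

```text
time_s: 9.25
position: [0.5082, 0.1723, 0.0641]
orientation: [0.999, -0.032, 0.0, 0.0]
wrist_force: [-2.8, -0.6, 12.5]
width: 0.214
t 9.25 pos [0.5082 0.1723 0.0641] yaw -3.65 F [-2.83 -0.62 12.55] w 0.214 xyz [-0.0008, 0.0011, 0.0001] turn [0.0001, -0.0009, 0.0002] rows 1.0
```

```bash
python3 -m crank '[{"xyz":[0,0,-0.002],"turn":[0,0,0],"claw":0},{"xyz":[0,0,-0.002],"turn":[0,0,0],"claw":0},{"xyz":[0,0,-0.002],"turn":[0,0,0],"claw":0},{"xyz":[0,0,-0.05],"turn":[0,0,0],"claw":0},{"xyz":[0,0,-0.1],"turn":[0,0,0],"claw":0},{"xyz":[0,0,-0.14],"turn":[0,0,0],"claw":0},{"xyz":[0,0,-0.14],"turn":[0,0,0],"claw":0},{"xyz":[0,0,-0.14],"turn":[0,0,0],"claw":0}]'; python3 to.py 0.6042 -0.0822 0.14 -3.65; python3 shot.py w6
```

```text
time_s: 10.05
position: [0.5083, 0.1723, 0.1683]
orientation: [0.999, -0.032, 0.001, -0.0]
wrist_force: [-0.0, 0.1, -0.5]
width: 0.999
t 10.05 pos [0.5083 0.1723 0.1683] yaw -3.65 F [-0.02  0.14 -0.55] w 0.999 xyz [0.1492, 0.3305, 0.0378] turn [-0.0005, -0.0026, -0.0002] rows 6.0
```

View pics/w6.png

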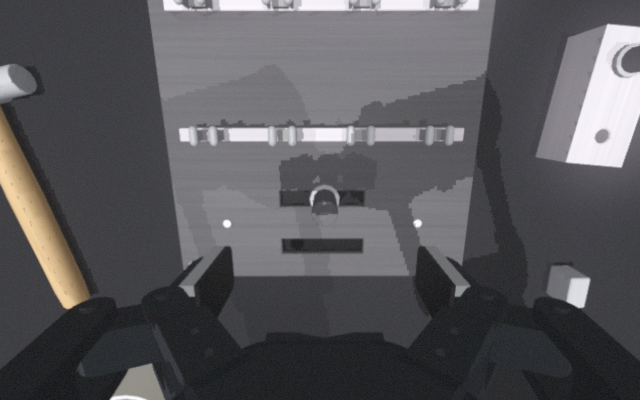

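```bash
python3 -m crank '[{"xyz":[0.1492,0.3305,0.02],"turn":[0,0,0],"claw":0},{"xyz":[0.1492,0.3305,0.02],"turn":[0,0,0],"claw":0},{"xyz":[0.1492,0.3305,0.02],"turn":[0,0,0],"claw":0},{"xyz":[0.1492,0.3305,0.02],"turn":[0,0,0],"claw":0},{"xyz":[0.1492,0.3305,0.02],"turn":[0,0,0],"claw":0},{"xyz":[0.1492,0.3305,0.0378],"turn":[0,0,0],"claw":0},{"xyz":[0.1492,0.3305,0.0378],"turn":[0,0,0],"claw":0},{"xyz":[0.1492,0.3305,0.0378],"turn":[0,0,0],"claw":0}]'; python3 to.py 0.6042 -0.0822 0.052 -3.65
```

```text
time_s: 10.9
position: [0.6025, -0.0819, 0.1374]
orientation: [0.999, -0.033, -0.002, -0.001]
wrist_force: [0.1, -0.4, 0.6]
width: 0.997
t 10.9 pos [ 0.6025 -0.0819  0.1374] yaw -3.73 F [ 0.12 -0.42  0.6 ] w 0.997 xyz [0.0028, 0.0004, 0.1138] turn [-0.0032, 0.0095, -0.0028] rows 2.0
```

```bash
python3 -m crank '[{"xyz":[0.0015,0,0],"turn":[0,0,0],"claw":0},{"xyz":[0.0015,0,0.06],"turn":[0,0,0],"claw":0},{"xyz":[0.0015,0,0.1135],"turn":[0,0,0],"claw":0},{"xyz":[0.0015,0,0.1135],"turn":[0,0,0],"claw":0},{"xyz":[0.0015,0,0.1135],"turn":[0,0,0],"claw":0}]'; python3 to.py 0.6042 -0.0822 0.052 -3.65
```

```text
time_s: 11.4
position: [0.605, -0.081, 0.0549]
orientation: [1.0, -0.031, -0.0, -0.0]
wrist_force: [0.6, 0.3, 0.2]
width: 1.001
t 11.4 pos [ 0.605  -0.081   0.0549] yaw -3.56 F [0.65 0.27 0.17] w 1.001 xyz [-0.001, 0.0016, 0.0038] turn [-0.0004, 0.0012, 0.0032] rows 1.0
```

```bash
python3 -m crank '[{"xyz":[-0.001,0.0012,0.003],"turn":[0,0,0],"claw":0},{"xyz":[-0.001,0.0012,0.003],"turn":[0,0,0],"claw":0},{"xyz":[-0.001,0.0012,0.003],"turn":[0,0,0],"claw":255},{"xyz":[-0.001,0.0012,0.003],"turn":[0,0,0],"claw":255},{"xyz":[-0.001,0.0012,0.003],"turn":[0,0,0],"claw":255},{"xyz":[-0.001,0.0012,0.003],"turn":[0,0,0],"claw":255},{"xyz":[-0.001,0.0012,0.003],"turn":[0,0,0],"claw":255},{"xyz":[-0.001,0.0012,0.003],"turn":[0,0,0],"claw":255},{"xyz":[-0.001,0.0012,0.003],"turn":[0,0,0],"claw":255}]' 60; python3 to.py 0.6042 -0.0822 0.17 -3.65
python3 -m crank '[{"xyz":[0,0,-0.04],"turn":[0,0,0],"claw":255},{"xyz":[0,0,-0.08],"turn":[0,0,0],"claw":255},{"xyz":[0,0,-0.14],"turn":[0,0,0],"claw":255},{"xyz":[0,0,-0.16],"turn":[0,0,0],"claw":255},{"xyz":[0,0,-0.16],"turn":[0,0,0],"claw":255},{"xyz":[0,0,-0.16],"turn":[0,0,0],"claw":255}]';python3 to.py 0.4645 0.2008 0.15 -3.65; python3 shot.py w7
python3 -c "
from h import *
p=cv2.imread('pics/w7.png');cv2.imwrite('pics/z8.png',cv2.resize(p[210:330,270:380],None,fx=5,fy=5,interpolation=cv2.INTER_CUBIC))"
```

```text
time_s: 12.3
position: [0.6045, -0.0825, 0.0525]
orientation: [0.999, -0.032, 0.0, -0.0]
wrist_force: [-0.3, 3.4, 3.3]
width: 0.214
t 12.3 pos [ 0.6045 -0.0825  0.0525] yaw -3.67 F [-0.27  3.39  3.32] w 0.214 xyz [-0.0003, -0.0005, -0.1567] turn [-0.0019, -0.0007, -0.0006] rows 3.0
time_s: 12.9
position: [0.6035, -0.0834, 0.171]
orientation: [0.999, -0.032, -0.001, 0.0]
wrist_force: [-0.7, 0.5, -2.2]
width: 0.214
t 12.9 pos [ 0.6035 -0.0834  0.171 ] yaw -3.65 F [-0.68  0.45 -2.21] w 0.214 xyz [-0.2091, -0.3664, 0.0282] turn [0.0009, 0.0036, -0.0002] rows 7.0
```

View pics/z8.png

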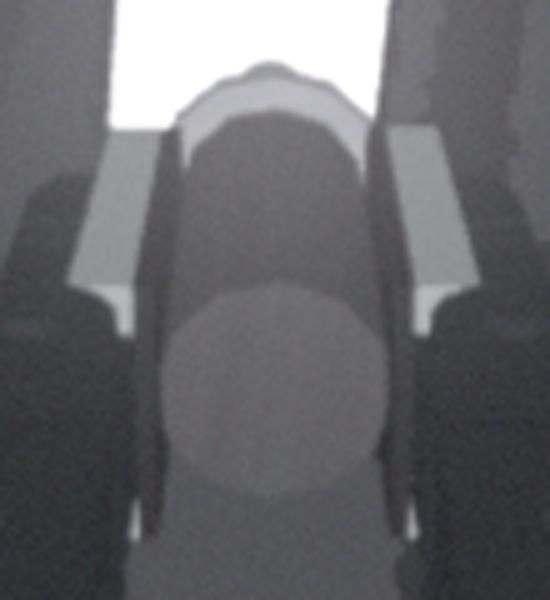

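```bash
python3 -m crank '[{"xyz":[-0.2087,-0.367,0],"turn":[0,0,0],"claw":255},{"xyz":[-0.2087,-0.367,0],"turn":[0,0,0],"claw":255},{"xyz":[-0.2087,-0.367,0],"turn":[0,0,0],"claw":255},{"xyz":[-0.2087,-0.367,0],"turn":[0,0,0],"claw":255},{"xyz":[-0.2087,-0.367,0],"turn":[0,0,0],"claw":255},{"xyz":[-0.2087,-0.367,0],"turn":[0,0,0],"claw":255},{"xyz":[-0.2087,-0.367,0],"turn":[0,0,0],"claw":255},{"xyz":[-0.2087,-0.367,0],"turn":[0,0,0],"claw":255},{"xyz":[-0.2087,-0.367,0.03],"turn":[0,0,0],"claw":255},{"xyz":[-0.2087,-0.367,0.06],"turn":[0,0,0],"claw":255},{"xyz":[-0.2087,-0.367,0.06],"turn":[0,0,0],"claw":255}]'; python3 to.py 0.4649 0.2012 0.086 -3.65
```

```text
time_s: 14.05
position: [0.463, 0.1995, 0.1233]
orientation: [0.999, -0.032, -0.004, 0.002]
wrist_force: [-0.2, -0.5, -1.6]
width: 0.216
t 14.05 pos [0.463  0.1995 0.1233] yaw -3.7 F [-0.18 -0.46 -1.59] w 0.216 xyz [0.0028, -0.0026, 0.0497] turn [0.0078, 0.0166, -0.0015] rows 1.0
```

```bash
python3 -m crank '[{"xyz":[0,0,0],"turn":[0,0,0],"claw":255},{"xyz":[0,0,0],"turn":[0,0,0],"claw":255}]'; python3 to.py 0.4649 0.2012 0.086 -3.65
```

```text
time_s: 14.25
position: [0.4667, 0.201, 0.1277]
orientation: [0.999, -0.032, 0.001, 0.0]
wrist_force: [-0.3, 0.2, -0.7]
width: 0.218
t 14.25 pos [0.4667 0.201  0.1277] yaw -3.7 F [-0.29  0.19 -0.69] w 0.218 xyz [-0.0024, -0.0001, 0.0556] turn [-0.0, -0.0023, -0.0019] rows 1.0
```

```bash
python3 -m crank '[{"xyz":[-0.0018,0,0.02],"turn":[0,0,0],"claw":255},{"xyz":[-0.0018,0,0.04],"turn":[0,0,0],"claw":255},{"xyz":[-0.0018,0,0.045],"turn":[0,0,0],"claw":255},{"xyz":[-0.0018,0,0.05],"turn":[0,0,0],"claw":255},{"xyz":[-0.0018,0,0.054],"turn":[0,0,0],"claw":255},{"xyz":[-0.0018,0,0.057],"turn":[0,0,0],"claw":255}]'; python3 to.py 0.4649 0.2012 0.064 -3.65
```

```text
time_s: 14.85
position: [0.4649, 0.2017, 0.0848]
orientation: [0.999, -0.032, 0.001, -0.0]
wrist_force: [-0.3, -0.1, -1.6]
width: 0.216
t 14.85 pos [0.4649 0.2017 0.0848] yaw -3.65 F [-0.29 -0.15 -1.63] w 0.216 xyz [0.0, 0.0007, 0.0278] turn [-0.0007, -0.0027, -0.0001] rows 1.0
```

```bash
python3 -m crank '[{"xyz":[0,0,0.003],"turn":[0,0,0],"claw":255},{"xyz":[0,0,0.006],"turn":[0,0,0],"claw":255},{"xyz":[0,0,0.009],"turn":[0,0,0],"claw":255}]'; python3 to.py 0.4649 0.2012 0.064 -3.65
```

```text
time_s: 15.15
position: [0.4644, 0.2015, 0.0776]
orientation: [0.999, -0.032, 0.0, 0.0]
wrist_force: [-0.1, -0.7, -1.6]
width: 0.216
t 15.15 pos [0.4644 0.2015 0.0776] yaw -3.64 F [-0.06 -0.72 -1.61] w 0.216 xyz [0.0007, 0.0003, 0.0181] turn [0.0006, -0.0007, 0.0002] rows 1.0
```

```bash
python3 -m crank '[{"xyz":[0,0,0.004],"turn":[0,0,0],"claw":255},{"xyz":[0,0,0.008],"turn":[0,0,0],"claw":255},{"xyz":[0,0,0.012],"turn":[0,0,0],"claw":255},{"xyz":[0,0,0.016],"turn":[0,0,0],"claw":255},{"xyz":[0,0,0.018],"turn":[0,0,0],"claw":255},{"xyz":[0,0,0.019],"turn":[0,0,0],"claw":255}]'; python3 to.py 0.4649 0.2012 0.064 -3.65
```

```text
time_s: 15.75
position: [0.4643, 0.2015, 0.0643]
orientation: [0.999, -0.032, -0.0, 0.0]
wrist_force: [-3.8, -2.2, 13.4]
width: 0.216
t 15.75 pos [0.4643 0.2015 0.0643] yaw -3.64 F [-3.84 -2.24 13.45] w 0.216 xyz [0.0009, 0.0004, 0.0004] turn [0.0006, 0.0, 0.0002] rows 1.0
```

```bash
python3 -m crank '[{"xyz":[0,0,-0.002],"turn":[0,0,0],"claw":0},{"xyz":[0,0,-0.002],"turn":[0,0,0],"claw":0},{"xyz":[0,0,-0.002],"turn":[0,0,0],"claw":0},{"xyz":[0,0,-0.05],"turn":[0,0,0],"claw":0},{"xyz":[0,0,-0.1],"turn":[0,0,0],"claw":0},{"xyz":[0,0,-0.16],"turn":[0,0,0],"claw":0},{"xyz":[0,0,-0.2],"turn":[0,0,0],"claw":0},{"xyz":[0,0,-0.2],"turn":[0,0,0],"claw":0},{"xyz":[0,0,-0.2],"turn":[0,0,0],"claw":0}]'; python3 shot.py w8; python3 - <<'E'
from h import *
C=cam("top"); p,d=vision.snapshot("top"); cv2.imwrite("pics/top8.png",p); P=cloud(C,d)
for u,v in [(411,172),(424,225)]: print(at_z(C,u,v,.018).round(3))
for r in trace("top","rod1_mid")+trace("wrist","rod1_mid"): print(r["score"],r["bbox"])
p,d=vision.snapshot("scene"); cv2.imwrite("pics/scene8.png",p)
for r in trace("scene","rod1_mid"): print(r["score"],r["bbox"])
E
python3 to.py 0.46 -0.26 0.25 -3.65
```

```text
time_s: 16.65
position: [0.4644, 0.2017, 0.2137]
orientation: [0.999, -0.032, 0.001, -0.0]
wrist_force: [0.0, 0.7, -1.2]
width: 1.004
[ 0.627 -0.266  0.018]
[ 0.472 -0.299  0.018]
0.73 [139.5, 168.1, 164.9, 246.8]
t 16.95 pos [0.4637 0.2014 0.2121] yaw -3.66 F [-0.17 -0.25  0.13] w 0.997 xyz [0.0342, 0.6143, -0.0501] turn [0.0019, 0.005, -0.0002] rows 10.0
```

View pics/w8.png

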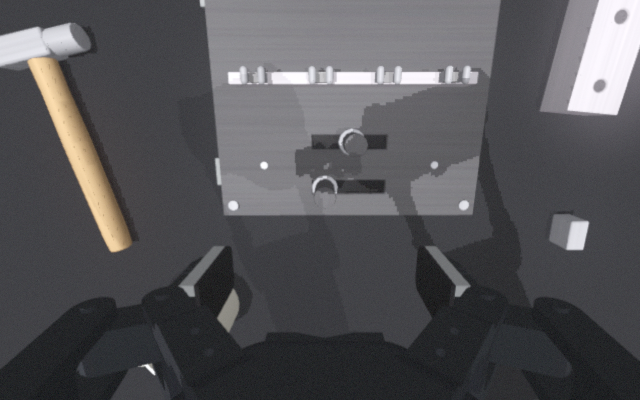

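View pics/top8.png

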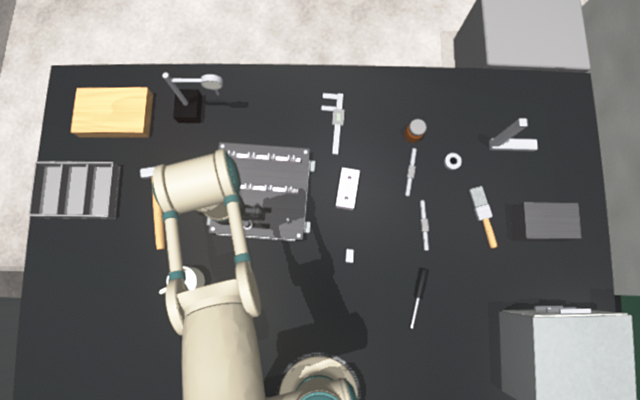

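View pics/scene8.png

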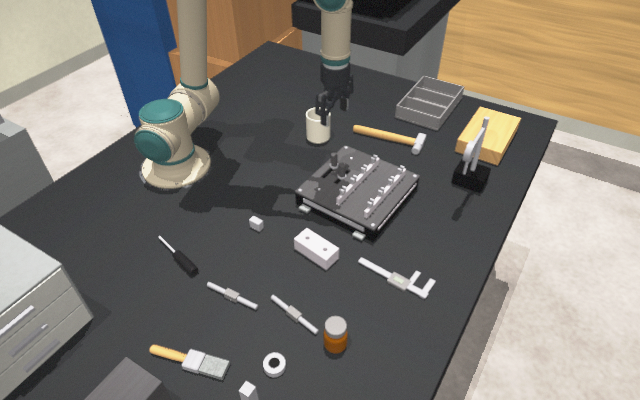

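```bash
python3 -m crank '[{"xyz":[0.03,0.64,0],"turn":[0,0,0],"claw":0},{"xyz":[0.03,0.64,0],"turn":[0,0,0],"claw":0},{"xyz":[0.03,0.64,0],"turn":[0,0,0],"claw":0},{"xyz":[0.03,0.64,0],"turn":[0,0,0],"claw":0},{"xyz":[0.03,0.64,0],"turn":[0,0,0],"claw":0},{"xyz":[0.03,0.64,0],"turn":[0,0,0],"claw":0},{"xyz":[0.03,0.64,0],"turn":[0,0,0],"claw":0},{"xyz":[0.03,0.64,0],"turn":[0,0,0],"claw":0},{"xyz":[0.03,0.64,0],"turn":[0,0,0],"claw":0},{"xyz":[0.03,0.64,0],"turn":[0,0,0],"claw":0},{"xyz":[0.03,0.64,0],"turn":[0,0,0],"claw":0},{"xyz":[0.03,0.64,0],"turn":[0,0,0],"claw":0}]'; python3 shot.py w9; python3 to.py 0.46 -0.28 0.22 -3.65; python3 -c "
from h import *
for r in trace('wrist','rod1_mid'):
    m=r['pixels'];print(r['score'],r['bbox'],m.sum(),cv2.minAreaRect(np.argwhere(m)[:,::-1].astype(np.float32)))"
```

```text
time_s: 18.15
position: [0.4557, -0.279, 0.2124]
orientation: [0.999, -0.033, -0.001, -0.001]
wrist_force: [0.0, -0.1, 0.2]
width: 0.999
t 18.2 pos [ 0.4557 -0.2782  0.2127] yaw -3.68 F [-0.26  0.54  0.36] w 1.0 xyz [0.0058, 0.0021, -0.0098] turn [-0.0035, 0.0029, -0.001] rows 1.0
```

View pics/w9.png

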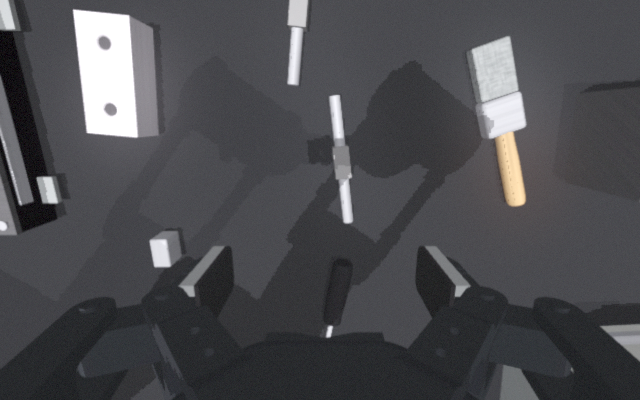

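```bash
cat > rod.py <<'E'
import sys
from h import *
n=sys.argv[1]; x0,y0,x1,y1=map(int,sys.argv[2:6])
z=np.load(n+".npz"); C=cam("wrist",{"position":z["pos"],"orientation":z["q"]})
g=cv2.cvtColor(z["p"],cv2.COLOR_BGR2GRAY)[y0:y1,x0:x1]
t=int(sys.argv[6]) if len(sys.argv)>6 else cv2.threshold(g,0,255,cv2.THRESH_OTSU)[0]
k,lab,stt,_=cv2.connectedComponentsWithStats((g>t).astype(np.uint8)); i=1+stt[1:,4].argmax()
m=np.argwhere(lab==i)[:,::-1]+[x0,y0]
W=np.array([at_z(C,u,v,.013)[:2] for u,v in m])
l=cv2.fitLine(W.astype(np.float32),cv2.DIST_HUBER,0,1e-5,1e-5).ravel()
d=l[:2]*np.sign(l[0]); s=(W-l[2:])@d; w=(W-l[2:])@np.array([-d[1],d[0]])
print("thr",t,"yaw",np.degrees(np.arctan2(d[1],d[0])).round(2),"ends mid",(l[2:]+d*(s.min()+s.max())/2).round(4),"len",np.ptp(s).round(4))
b=np.arange(s.min(),s.max(),.004); wd=[np.ptp(w[(s>=a)&(s<a+.004)]) for a in b]
print((np.array(wd)*1000).round(0).astype(int))
big=[a+.002 for a,x in zip(b,wd) if x>.0155]
print("sleeve mid",(l[2:]+d*np.mean(big)).round(4))
E
python3 rod.py w9 315 90 365 235; python3 -c "
from h import *
p=cv2.imread('pics/w9.png');cv2.imwrite('pics/z9.png',cv2.resize(p[80:240,280:400],None,fx=3.7,fy=3.7,interpolation=cv2.INTER_CUBIC))"
```

```text
thr 128.0 yaw 3.45 ends mid [ 0.4738 -0.2997] len 0.1456
[11 11 12 11 11 12 11 12 12 11 12 11 10 17 17 16 18 16 15 17 16 15 16 10
 10 11 11 12 11 11 11 11 12 11 12 11 11]
sleeve mid [ 0.471  -0.2998]
```

View pics/z9.png

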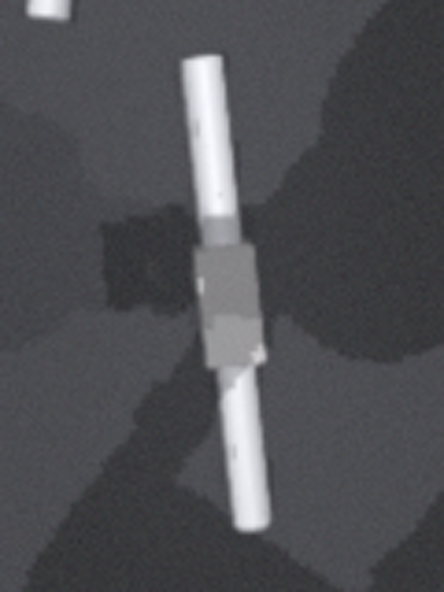

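```bash
python3 to.py 0.4737 -0.2997 0.06 3.45
```

```text
t 18.25 pos [ 0.4559 -0.2777  0.2129] yaw -3.62 F [-0.52  0.98  0.32] w 1.004 xyz [0.0258, 0.0281, 0.2038] turn [-0.0028, 0.0021, -0.2467] rows 4.0
```

```bash
python3 -m crank '[{"xyz":[0.0258,0.0281,0.2038],"turn":[0,0,-0.2467],"claw":0},{"xyz":[0.0258,0.0281,0.2038],"turn":[0,0,-0.2467],"claw":0},{"xyz":[0.0258,0.0281,0.2038],"turn":[0,0,-0.2467],"claw":0},{"xyz":[0.0258,0.0281,0.2038],"turn":[0,0,-0.2467],"claw":0},{"xyz":[0.0258,0.0281,0.2038],"turn":[0,0,-0.2467],"claw":0},{"xyz":[0.0258,0.0281,0.2038],"turn":[0,0,-0.2467],"claw":0}]'; python3 to.py 0.4737 -0.2997 0.004 3.45; python3 shot.py w10
```

```text
time_s: 18.85
position: [0.4755, -0.3013, 0.0629]
orientation: [1.0, 0.03, 0.001, 0.001]
wrist_force: [0.4, 0.4, 0.3]
width: 1.002
t 18.85 pos [ 0.4755 -0.3013  0.0629] yaw 3.48 F [0.41 0.41 0.29] w 1.002 xyz [-0.0024, -0.0025, 0.0785] turn [0.0048, -0.0052, 0.0009] rows 2.0
```

View pics/w10.png

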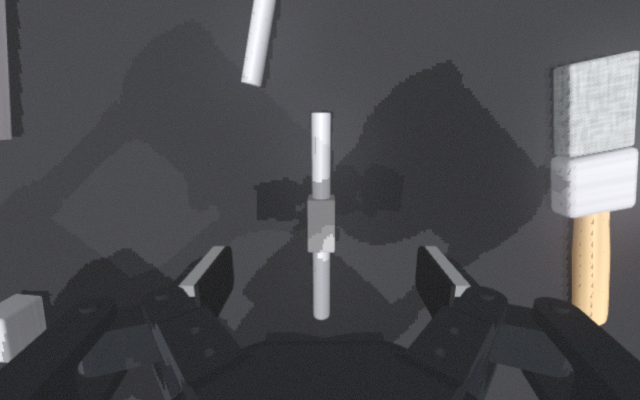

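Rod lies centred and square under the fingers (sleeve at (321,223)). Down and grip.

```bash
python3 -m crank '[{"xyz":[-0.0015,-0.0015,0.06],"turn":[0,0,0],"claw":0},{"xyz":[-0.0015,-0.0015,0.077],"turn":[0,0,0],"claw":0},{"xyz":[-0.0015,-0.0015,0.077],"turn":[0,0,0],"claw":0},{"xyz":[-0.0015,-0.0015,0.077],"turn":[0,0,0],"claw":0},{"xyz":[-0.0015,-0.0015,0.077],"turn":[0,0,0],"claw":255},{"xyz":[-0.0015,-0.0015,0.077],"turn":[0,0,0],"claw":255},{"xyz":[-0.0015,-0.0015,0.077],"turn":[0,0,0],"claw":255},{"xyz":[-0.0015,-0.0015,0.077],"turn":[0,0,0],"claw":255},{"xyz":[-0.0015,-0.0015,0.077],"turn":[0,0,0],"claw":255},{"xyz":[-0.0015,-0.0015,0.077],"turn":[0,0,0],"claw":255},{"xyz":[-0.0015,-0.0015,0.077],"turn":[0,0,0],"claw":255},{"xyz":[-0.0015,-0.0015,0.077],"turn":[0,0,0],"claw":255}]' 90; python3 to.py 0.4737 -0.2997 0.004 3.45
```

```text
time_s: 20.1
position: [0.473, -0.3001, 0.0034]
orientation: [1.0, 0.03, 0.0, 0.0]
wrist_force: [-0.3, 0.7, 5.1]
width: 0.188
t 20.1 pos [ 0.473  -0.3001  0.0034] yaw 3.41 F [-0.33  0.73  5.11] w 0.188 xyz [0.0009, -0.0005, -0.0008] turn [0.0005, -0.0005, -0.0013] rows 1.0
```

```bash
python3 -m crank '[{"xyz":[0,0,-0.05],"turn":[0,0,0],"claw":255},{"xyz":[0,0,-0.1],"turn":[0,0,0],"claw":255},{"xyz":[0,0,-0.16],"turn":[0,0,0],"claw":255},{"xyz":[0,0,-0.22],"turn":[0,0,0],"claw":255},{"xyz":[0,0,-0.28],"turn":[0,0,0],"claw":255},{"xyz":[0,0,-0.3],"turn":[0,0,0],"claw":255},{"xyz":[0,0,-0.3],"turn":[0,0,0],"claw":255}]'; python3 to.py 0.48 0.17 0.23 -3.65
```

```text
time_s: 20.8
position: [0.4742, -0.3011, 0.2307]
orientation: [1.0, 0.03, 0.002, 0.002]
wrist_force: [0.0, -0.1, -1.8]
width: 0.184
t 20.8 pos [ 0.4742 -0.3011  0.2307] yaw 3.42 F [ 0.01 -0.05 -1.83] w 0.184 xyz [0.0452, -0.6265, -0.0016] turn [0.0082, -0.0097, 0.2467] rows 10.0
```

```bash
python3 -m crank '[{"xyz":[0.0452,-0.6265,0],"turn":[0,0,0.2467],"claw":255},{"xyz":[0.0452,-0.6265,0],"turn":[0,0,0.2467],"claw":255},{"xyz":[0.0452,-0.6265,0],"turn":[0,0,0.2467],"claw":255},{"xyz":[0.0452,-0.6265,0],"turn":[0,0,0.2467],"claw":255},{"xyz":[0.0452,-0.6265,0],"turn":[0,0,0.2467],"claw":255},{"xyz":[0.0452,-0.6265,0],"turn":[0,0,0.2467],"claw":255},{"xyz":[0.0452,-0.6265,0],"turn":[0,0,0.2467],"claw":255},{"xyz":[0.0452,-0.6265,0],"turn":[0,0,0.2467],"claw":255},{"xyz":[0.0452,-0.6265,0],"turn":[0,0,0.2467],"claw":255},{"xyz":[0.0452,-0.6265,0],"turn":[0,0,0.2467],"claw":255},{"xyz":[0.0452,-0.6265,0],"turn":[0,0,0.2467],"claw":255},{"xyz":[0.0452,-0.6265,0],"turn":[0,0,0.2467],"claw":255}]'; python3 -m crank '[{"xyz":[0,0,0],"turn":[0,0,0],"claw":255}]';python3 shot.py w11;python3 to.py 0.48 0.17 0.23 -3.65
```

```text
time_s: 22.0
position: [0.4776, 0.1707, 0.2259]
orientation: [1.0, -0.031, -0.002, 0.001]
wrist_force: [-0.4, 1.0, -1.4]
width: 0.182
time_s: 22.1
position: [0.4782, 0.1697, 0.2266]
orientation: [0.999, -0.032, -0.001, 0.001]
wrist_force: [0.8, -0.2, -2.3]
width: 0.179
t 22.15 pos [0.4785 0.1696 0.227 ] yaw -3.74 F [-0.01 -0.83 -1.6 ] w 0.181 xyz [0.002, -0.0006, -0.004] turn [0.0023, 0.0029, -0.0033] rows 1.0
```

View pics/w11.png

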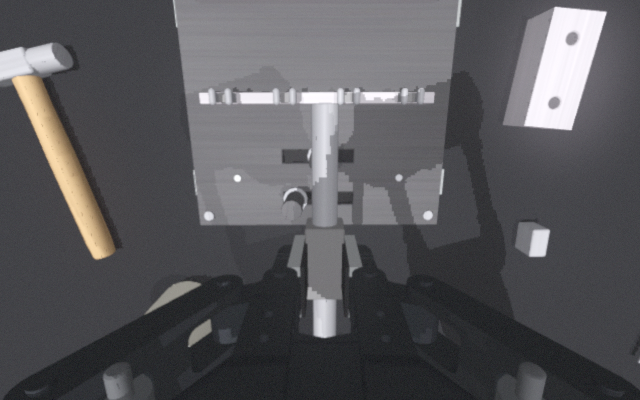

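```bash
python3 - <<'E'
from h import *
a=np.load("w6.npz")["p"][118:152,170:480]; b=np.load("w1.npz")["p"][85:175,170:350]; c=np.load("w5.npz")["p"][120:170,90:550]
f=lambda i,k:cv2.resize(cv2.convertScaleAbs(i,alpha=0.8),None,fx=k,fy=k,interpolation=cv2.INTER_CUBIC)
A,B,Cc=f(a,2.5),f(b,4.3),f(c,1.7)
g=np.zeros((A.shape[0]+B.shape[0]+Cc.shape[0],790,3),np.uint8); y=0
for i in (A,B,Cc): g[y:y+i.shape[0],:min(790,i.shape[1])]=i[:,:790]; y+=i.shape[0]; print(y,i.shape)
cv2.imwrite("pics/z10.png",g)
E
```

```text
85 (85, 775, 3)
472 (387, 774, 3)
557 (85, 782, 3)
```

View pics/z10.png

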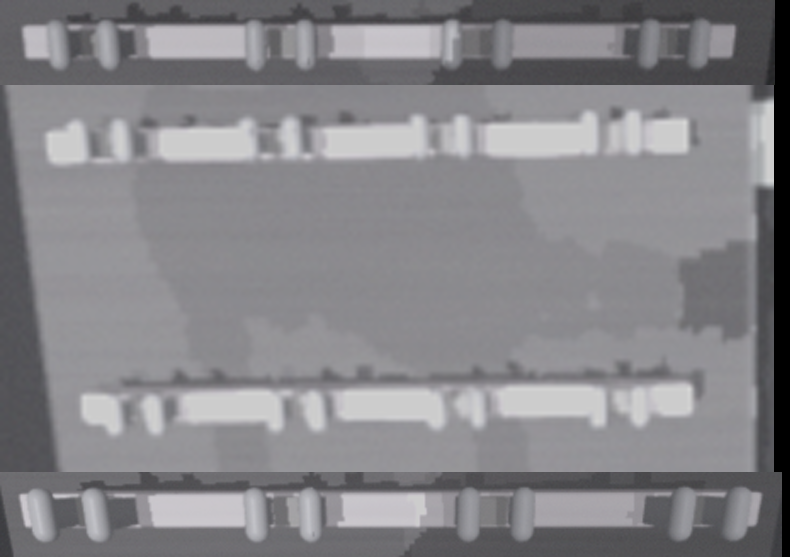

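```bash
python3 - <<'E'
from h import *
S1=np.array([.4630,.1763]);S2=np.array([.5076,.1738]); yw=np.radians(-3.65); X=np.array([np.cos(yw),np.sin(yw)]);Y=np.array([-X[1],X[0]])
def st(P): d=np.asarray(P)[:2]-S2; return (d@X).round(4),(d@Y).round(4)
def L(n):
    z=np.load(n+".npz"); return cam("wrist",{"position":z["pos"],"orientation":z["q"]}),z["d"]
for n,pts in [("w6",[(170+x/2.5,118+45/2.5) for x in (58,107,256,305,451,502,650,700)]),
              ("w5",[(90+x/1.7,120+(515-472)/1.7) for x in (43,96,257,310,469,522,682,736)]),
              ("w1f",[(170+x/4.3,85+(y-85)/4.3) for x,y in ((75,140),(120,138),(248,137),(290,135),(418,135),(462,134),(590,132),(633,130))]),
              ("w1n",[(170+x/4.3,85+(y-85)/4.3) for x,y in ((114,411),(153,411),(275,410),(316,410),(436,408),(477,407),(599,406),(638,405))])]:
    C,d=L(n[:2]); 
    print(n)
    o=[]
    for u,v in pts:
        p=at_z(C,u,v,.096); i,j=int(round(v)),int(round(u)); D=d[i-1:i+2,j-1:j+2]; 
        o.append((*st(p),at_d(C,u,v,np.median(D))[2].round(3)))
    print([tuple(map(float,q)) for q in o])
    y=np.array([q[1] for q in o]); print("mids",((y[::2]+y[1::2])/2).round(4),"x",np.mean([q[0] for q in o]).round(4))
E
```

```text
w6
[(0.0562, 0.0892, 0.097), (0.0562, 0.0756, 0.097), (0.0562, 0.0343, 0.097), (0.0562, 0.0207, 0.097), (0.0562, -0.0199, 0.096), (0.0562, -0.0341, 0.097), (0.0562, -0.0751, 0.097), (0.0561, -0.089, 0.097)]
mids [ 0.0824  0.0275 -0.027  -0.082 ] x 0.0562
w5
[(0.0563, 0.0885, 0.097), (0.0563, 0.0751, 0.097), (0.0563, 0.0342, 0.097), (0.0563, 0.0206, 0.097), (0.0563, -0.02, 0.097), (0.0563, -0.0335, 0.097), (0.0562, -0.0743, 0.097), (0.0562, -0.088, 0.097)]
mids [ 0.0818  0.0274 -0.0268 -0.0812] x 0.0563
w1f
[(0.1445, 0.0899, 0.096), (0.1449, 0.0754, 0.097), (0.1447, 0.0343, 0.096), (0.1451, 0.0208, 0.096), (0.1445, -0.0204, 0.095), (0.1446, -0.0345, 0.096), (0.1446, -0.0757, 0.097), (0.145, -0.0896, 0.097)]
mids [ 0.0826  0.0276 -0.0274 -0.0826] x 0.1447
w1n
[(0.0573, 0.0883, 0.095), (0.0571, 0.0751, 0.095), (0.0569, 0.0338, 0.096), (0.0566, 0.0199, 0.096), (0.0567, -0.0208, 0.096), (0.0568, -0.0347, 0.096), (0.0565, -0.0761, 0.097), (0.0566, -0.0894, 0.097)]
mids [ 0.0817  0.0268 -0.0278 -0.0827] x 0.0568
```

```bash
python3 to.py 0.6097 0.1952 0.125 -3.65; python3 -m crank '[{"xyz":[0.173,-0.045,0],"turn":[0,0,0],"claw":255},{"xyz":[0.173,-0.045,0],"turn":[0,0,0],"claw":255},{"xyz":[0.173,-0.045,0],"turn":[0,0,0],"claw":255},{"xyz":[0.173,-0.045,0.06],"turn":[0,0,0],"claw":255},{"xyz":[0.173,-0.045,0.13],"turn":[0,0,0],"claw":255},{"xyz":[0.173,-0.045,0.13],"turn":[0,0,0],"claw":255},{"xyz":[0.173,-0.045,0.13],"turn":[0,0,0],"claw":255},{"xyz":[0.173,-0.045,0.13],"turn":[0,0,0],"claw":255}]'; python3 to.py 0.6097 0.1952 0.1 -3.65; python3 shot.py w12
```

```text
t 22.15 pos [0.4785 0.1696 0.227 ] yaw -3.74 F [-0.01 -0.83 -1.6 ] w 0.181 xyz [0.1725, -0.0456, 0.1357] turn [0.0023, 0.0029, -0.0033] rows 4.0
time_s: 22.95
position: [0.6125, 0.1961, 0.1331]
orientation: [0.999, -0.032, 0.002, -0.001]
wrist_force: [0.6, -0.2, -1.7]
width: 0.184
t 22.95 pos [0.6125 0.1961 0.1331] yaw -3.71 F [ 0.58 -0.23 -1.67] w 0.184 xyz [-0.0038, 0.0015, 0.0441] turn [-0.0023, -0.0097, -0.002] rows 1.0
```

View pics/w12.png

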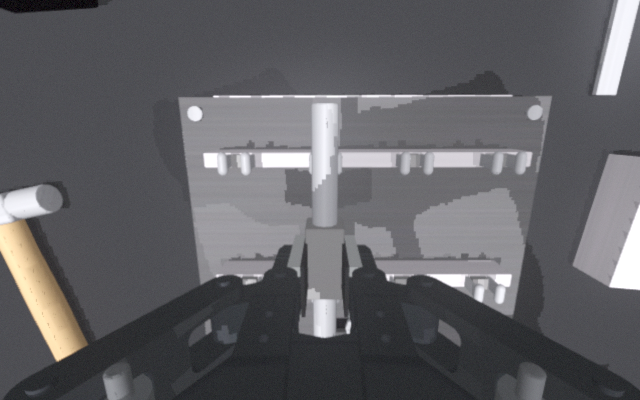

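```bash
python3 - <<'E'
from h import *
z=np.load("w12.npz"); C=cam("wrist",{"position":z["pos"],"orientation":z["q"]}); R=Rot.from_quat(z["q"])
for t in [(.0728,0,-.0116),(.0728,0,0.0),(.0728,0,-.0146),(.0188,0,-.0146),(-.0172,0,-.0146)]: print(t,np.round(proj(C,z["pos"]+R.apply(t)),1))
D=z["d"]
P=cloud(C,D)
for u,v in [(325,110),(325,150),(325,200),(325,240),(325,280),(325,320)]:
    q=P[v-2:v+3,u-2:u+3].reshape(-1,3); print(u,v,R.inv().apply(np.median(q,0)-z["pos"]).round(4))
E
```

```text
(0.0728, 0, -0.0116) [323.7 103.1]
(0.0728, 0, 0.0) [323.7 104.4]
(0.0728, 0, -0.0146) [323.7 102.7]
(0.0188, 0, -0.0146) [323.7 228.9]
(-0.0172, 0, -0.0146) [323.8 299.7]
325 110 [ 0.07    0.0005 -0.0121]
325 150 [ 0.0537  0.0006 -0.0123]
325 200 [ 0.0315  0.0006 -0.0121]
325 240 [ 0.0136  0.0006 -0.0149]
325 280 [-0.0065  0.0006 -0.0148]
325 320 [-0.0305  0.0006 -0.012 ]
```

```bash
python3 -m crank '[{"xyz":[-0.0035,0.0012,0.03],"turn":[0,0,0],"claw":255},{"xyz":[-0.0035,0.0012,0.03],"turn":[0,0,0],"claw":255},{"xyz":[-0.0035,0.0012,0.03],"turn":[0,0,0],"claw":255}]'; python3 to.py 0.6097 0.1954 0.095 -3.65
```

```text
time_s: 23.3
position: [0.6085, 0.1958, 0.1096]
orientation: [0.999, -0.032, 0.001, -0.0]
wrist_force: [0.4, -0.6, -1.6]
width: 0.186
t 23.3 pos [0.6085 0.1958 0.1096] yaw -3.65 F [ 0.39 -0.58 -1.56] w 0.186 xyz [0.0016, 0.0004, 0.0195] turn [-0.001, -0.0047, -0.0] rows 1.0
```

```bash
python3 -m crank '[{"xyz":[0,0.0004,0.012],"turn":[0,0,0],"claw":255},{"xyz":[0,0.0004,0.018],"turn":[0,0,0],"claw":255},{"xyz":[0,0.0004,0.022],"turn":[0,0,0],"claw":255},{"xyz":[0,0.0004,0.026],"turn":[0,0,0],"claw":255}]' 110; python3 to.py 0.6097 0.1954 0.081 -3.65
```

```text
time_s: 23.7
position: [0.6086, 0.1959, 0.0908]
orientation: [0.999, -0.032, 0.001, -0.001]
wrist_force: [-3.7, 0.9, 18.1]
width: 0.178
t 23.7 pos [0.6086 0.1959 0.0908] yaw -3.65 F [-3.69  0.87 18.05] w 0.178 xyz [0.0015, 0.0006, 0.0131] turn [-0.0022, -0.0048, 0.0002] rows 1.0
```

```bash
python3 -m crank '[{"xyz":[0,0,0.003],"turn":[0,0,0],"claw":255},{"xyz":[0,0,0.006],"turn":[0,0,0],"claw":255},{"xyz":[0,0,0.009],"turn":[0,0,0],"claw":255}]'; python3 to.py 0.6097 0.1954 0.081 -3.65
```

```text
time_s: 24.0
position: [0.6097, 0.1958, 0.0845]
orientation: [0.999, -0.032, 0.003, -0.001]
wrist_force: [0.9, -0.2, 2.8]
width: 0.172
t 24.0 pos [0.6097 0.1958 0.0845] yaw -3.64 F [ 0.9  -0.15  2.81] w 0.172 xyz [0.0, 0.0005, 0.0047] turn [-0.0025, -0.0111, 0.0004] rows 1.0
```

```bash
python3 -m crank '[{"xyz":[0,0,0.002],"turn":[0,0,0],"claw":255},{"xyz":[0,0,0.004],"turn":[0,0,0],"claw":255},{"xyz":[0,0,0.006],"turn":[0,0,0],"claw":255}]'; python3 to.py 0.6097 0.1954 0.081 -3.65
```

```text
time_s: 24.3
position: [0.6091, 0.1957, 0.0811]
orientation: [0.999, -0.032, 0.002, -0.0]
wrist_force: [-6.6, -1.0, 27.6]
width: 0.176
t 24.3 pos [0.6091 0.1957 0.0811] yaw -3.65 F [-6.6  -0.99 27.59] w 0.176 xyz [0.0009, 0.0003, 0.0001] turn [-0.002, -0.0078, 0.0001] rows 1.0
```

Seated at 0.0811 with 27 N. Release, lift, look.

```bash
python3 -m crank '[{"xyz":[0,0,-0.003],"turn":[0,0,0],"claw":0},{"xyz":[0,0,-0.003],"turn":[0,0,0],"claw":0},{"xyz":[0,0,-0.003],"turn":[0,0,0],"claw":0},{"xyz":[0,0,-0.003],"turn":[0,0,0],"claw":0},{"xyz":[0,0,-0.05],"turn":[0,0,0],"claw":0},{"xyz":[0,0,-0.1],"turn":[0,0,0],"claw":0},{"xyz":[0,0,-0.16],"turn":[0,0,0],"claw":0},{"xyz":[0,0,-0.16],"turn":[0,0,0],"claw":0},{"xyz":[0,0,-0.16],"turn":[0,0,0],"claw":0}]'; python3 shot.py w13; python3 to.py 0.6 -0.27 0.21 -3.65; python3 - <<'E'
from h import *
z=np.load("w13.npz"); C=cam("wrist",{"position":z["pos"],"orientation":z["q"]}); P=cloud(C,z["d"])
S2=np.array([.5076,.1738]); yw=np.radians(-3.65); X=np.array([np.cos(yw),np.sin(yw)]);Y=np.array([-X[1],X[0]])
q=P.reshape(-1,3); x=(q[:,:2]-S2)@X-.1005; y=(q[:,:2]-S2)@Y
m=(abs(y-.0275)<.004)&(abs(x)<.085)
for a in np.arange(-.084,.084,.012):
    k=m&(x>=a)&(x<a+.012)
    if k.sum(): print(a.round(3),k.sum(),np.percentile(q[k,2],95).round(4))
E
```

```text
time_s: 25.2
position: [0.6082, 0.1955, 0.1979]
orientation: [0.999, -0.032, 0.001, -0.0]
wrist_force: [-0.2, -0.3, 0.7]
width: 1.0
t 25.25 pos [0.6072 0.1953 0.1962] yaw -3.65 F [-0.37 -0.11 -1.11] w 0.997 xyz [0.0299, 0.6197, -0.0181] turn [0.0009, 0.0026, 0.0] rows 10.0
-0.072 91 0.0939
-0.06 113 0.0941
-0.048 115 0.0944
-0.036 130 0.0943
-0.024 119 0.0974
-0.012 140 0.0975
-0.0 2400 0.2918
0.012 150 0.0974
0.024 149 0.0942
0.036 150 0.0945
0.048 150 0.0943
0.06 1204 0.3414
0.072 103 0.0924
```

View pics/w13.png

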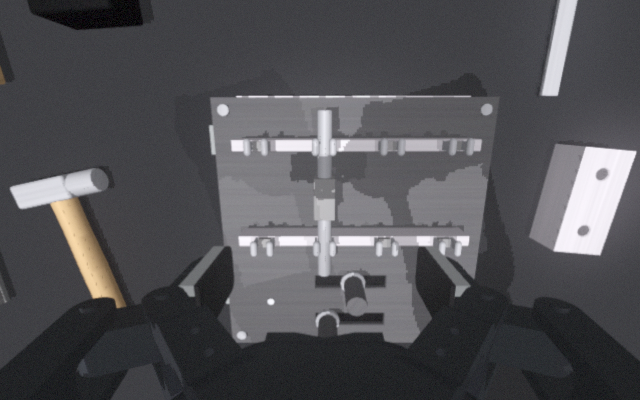

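```bash
python3 -m crank '[{"xyz":[0,0.61,-0.015],"turn":[0,0,0],"claw":0},{"xyz":[0,0.61,-0.015],"turn":[0,0,0],"claw":0},{"xyz":[0,0.61,-0.015],"turn":[0,0,0],"claw":0},{"xyz":[0,0.61,-0.015],"turn":[0,0,0],"claw":0},{"xyz":[0,0.61,-0.015],"turn":[0,0,0],"claw":0},{"xyz":[0,0.61,-0.015],"turn":[0,0,0],"claw":0},{"xyz":[0,0.61,-0.015],"turn":[0,0,0],"claw":0},{"xyz":[0,0.61,-0.015],"turn":[0,0,0],"claw":0},{"xyz":[0,0.61,-0.015],"turn":[0,0,0],"claw":0},{"xyz":[0,0.61,-0.015],"turn":[0,0,0],"claw":0},{"xyz":[0,0.61,-0.015],"turn":[0,0,0],"claw":0},{"xyz":[0,0.61,-0.015],"turn":[0,0,0],"claw":0}]'; python3 shot.py w14; python3 to.py 0.6 -0.27 0.21 -3.65
```

```text
time_s: 26.45
position: [0.5779, -0.2597, 0.2067]
orientation: [0.999, -0.032, -0.001, -0.001]
wrist_force: [-0.4, 0.7, -0.0]
width: 0.998
t 26.5 pos [ 0.5782 -0.2593  0.2072] yaw -3.58 F [-0.29  0.03  0.17] w 0.999 xyz [0.0299, 0.0124, -0.0039] turn [-0.004, 0.0042, 0.0023] rows 1.0
```

View pics/w14.png

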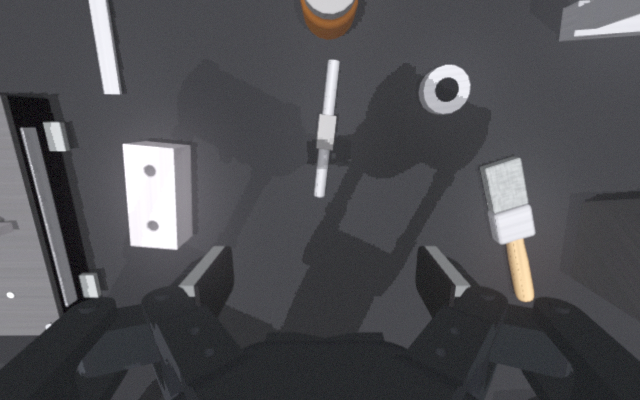

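```bash
python3 rod.py w14 300 55 350 205; python3 rod.py w14 300 55 350 205 85
```

```text
thr 140.0 yaw -9.64 ends mid [ 0.6605 -0.2698] len 0.0852
[10 18 18 18 18 18 17 17 11 11 11 11 11 11 11 11 11 11 11 11 11  6]
sleeve mid [ 0.6362 -0.2656]
thr 85 yaw -10.01 ends mid [ 0.6305 -0.2643] len 0.1477
[13 14 14 13 14 14 14 14 13 12 12 12 11 14 18 19 20 20 21 20 20 20 19 16
 13 13 13 14 13 13 14 13 14 13 13 13 13]
sleeve mid [ 0.6326 -0.2647]
```

```bash
python3 to.py 0.6312 -0.2648 0.06 -9.8
```

```text
t 26.5 pos [ 0.5782 -0.2593  0.2072] yaw -3.58 F [-0.29  0.03  0.17] w 0.999 xyz [0.0714, 0.0033, 0.196] turn [-0.0038, 0.0044, 0.217] rows 4.0
```

```bash
python3 -m crank '[{"xyz":[0.0714,0.0033,0.1],"turn":[0,0,0.217],"claw":0},{"xyz":[0.0714,0.0033,0.196],"turn":[0,0,0.217],"claw":0},{"xyz":[0.0714,0.0033,0.196],"turn":[0,0,0.217],"claw":0},{"xyz":[0.0714,0.0033,0.196],"turn":[0,0,0.217],"claw":0},{"xyz":[0.0714,0.0033,0.196],"turn":[0,0,0.217],"claw":0},{"xyz":[0.0714,0.0033,0.196],"turn":[0,0,0.217],"claw":0},{"xyz":[0.0714,0.0033,0.196],"turn":[0,0,0.217],"claw":0}]'; python3 to.py 0.6312 -0.2648 0.0035 -9.8; python3 shot.py w15; python3 rod.py w15 290 60 360 330 85
```

```text
time_s: 27.2
position: [0.6333, -0.2676, 0.0647]
orientation: [0.996, -0.086, 0.002, 0.001]
wrist_force: [0.6, -1.2, -0.4]
width: 1.002
t 27.2 pos [ 0.6333 -0.2676  0.0647] yaw -9.85 F [ 0.58 -1.21 -0.44] w 1.002 xyz [-0.0039, -0.0034, 0.0816] turn [0.0037, -0.0102, -0.0017] rows 2.0
thr 85 yaw -8.94 ends mid [ 0.6458 -0.2666] len 0.1774
[11 12 12 12 12 12 12 12 11 11 13 13 13 19 19 19 19 18 18 18 18 18 18 17
 12 12 12 12 12 12 13 17 18 18 23 32 33 34 32 35 34 34 35 35 25]
sleeve mid [ 0.6745 -0.2711]
```

View pics/w15.png

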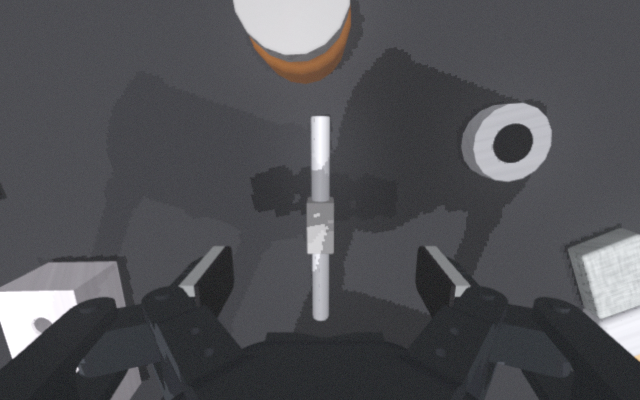

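```bash
python3 rod.py w15 290 105 360 330 85;  python3 -m crank '[{"xyz":[-0.002,-0.0025,0.06],"turn":[0,0,0],"claw":0},{"xyz":[-0.002,-0.0025,0.079],"turn":[0,0,0],"claw":0},{"xyz":[-0.002,-0.0025,0.079],"turn":[0,0,0],"claw":0},{"xyz":[-0.002,-0.0025,0.079],"turn":[0,0,0],"claw":0},{"xyz":[-0.002,-0.0025,0.079],"turn":[0,0,0],"claw":255},{"xyz":[-0.002,-0.0025,0.079],"turn":[0,0,0],"claw":255},{"xyz":[-0.002,-0.0025,0.079],"turn":[0,0,0],"claw":255},{"xyz":[-0.002,-0.0025,0.079],"turn":[0,0,0],"claw":255},{"xyz":[-0.002,-0.0025,0.079],"turn":[0,0,0],"claw":255},{"xyz":[-0.002,-0.0025,0.079],"turn":[0,0,0],"claw":255},{"xyz":[-0.002,-0.0025,0.079],"turn":[0,0,0],"claw":255},{"xyz":[-0.002,-0.0025,0.079],"turn":[0,0,0],"claw":255}]' 100; python3 to.py 0.6312 -0.2648 0.0035 -9.8
```

```text
thr 85 yaw -9.98 ends mid [ 0.6332 -0.2648] len 0.1517
[11 12 12 12 12 12 11 11 11 11 13 13 14 19 19 19 19 18 18 18 18 18 18 17
 12 12 12 12 12 12 13 17 18 18 23 32 32 34]
sleeve mid [ 0.6559 -0.2688]
time_s: 28.45
position: [0.631, -0.2651, 0.0028]
orientation: [0.996, -0.086, 0.0, 0.0]
wrist_force: [-1.7, -0.4, 4.4]
width: 0.181
t 28.45 pos [ 0.631  -0.2651  0.0028] yaw -9.87 F [-1.66 -0.45  4.43] w 0.181 xyz [0.0002, -0.0004, -0.0009] turn [0.0006, -0.0015, -0.0025] rows 1.0
```

```bash
python3 -m crank '[{"xyz":[0,0,-0.05],"turn":[0,0,0],"claw":255},{"xyz":[0,0,-0.1],"turn":[0,0,0],"claw":255},{"xyz":[0,0,-0.16],"turn":[0,0,0],"claw":255},{"xyz":[0,0,-0.22],"turn":[0,0,0],"claw":255},{"xyz":[0,0,-0.24],"turn":[0,0,0],"claw":255},{"xyz":[0,0,-0.24],"turn":[0,0,0],"claw":255},{"xyz":[0,0,-0.24],"turn":[0,0,0],"claw":255}]'; python3 to.py 0.6027 0.0857 0.18 -3.65
```

```text
time_s: 29.15
position: [0.63, -0.2646, 0.1806]
orientation: [0.996, -0.086, -0.001, -0.0]
wrist_force: [0.3, -0.2, -1.5]
width: 0.179
t 29.15 pos [ 0.63   -0.2646  0.1806] yaw -9.87 F [ 0.32 -0.19 -1.46] w 0.179 xyz [-0.1159, -0.4539, 0.0014] turn [-0.0014, 0.004, -0.2172] rows 8.0
```

```bash
python3 -m crank '[{"xyz":[-0.1159,-0.4539,0],"turn":[0,0,-0.2172],"claw":255},{"xyz":[-0.1159,-0.4539,0],"turn":[0,0,-0.2172],"claw":255},{"xyz":[-0.1159,-0.4539,0],"turn":[0,0,-0.2172],"claw":255},{"xyz":[-0.1159,-0.4539,0],"turn":[0,0,-0.2172],"claw":255},{"xyz":[-0.1159,-0.4539,0],"turn":[0,0,-0.2172],"claw":255},{"xyz":[-0.1159,-0.4539,0],"turn":[0,0,-0.2172],"claw":255},{"xyz":[-0.1159,-0.4539,0],"turn":[0,0,-0.2172],"claw":255},{"xyz":[-0.1159,-0.4539,0],"turn":[0,0,-0.2172],"claw":255},{"xyz":[-0.1159,-0.4539,0.04],"turn":[0,0,-0.2172],"claw":255},{"xyz":[-0.1159,-0.4539,0.06],"turn":[0,0,-0.2172],"claw":255},{"xyz":[-0.1159,-0.4539,0.06],"turn":[0,0,-0.2172],"claw":255},{"xyz":[-0.1159,-0.4539,0.06],"turn":[0,0,-0.2172],"claw":255}]'; python3 shot.py w16; python3 to.py 0.6027 0.0857 0.11 -3.65;python3 - <<'E'
from h import *
z=np.load("w16.npz"); C=cam("wrist",{"position":z["pos"],"orientation":z["q"]}); R=Rot.from_quat(z["q"])
P=cloud(C,z["d"])
for u,v in [(325,115),(325,150),(325,200),(325,240),(325,280),(325,320)]:
    q=P[v-2:v+3,u-2:u+3].reshape(-1,3); print(u,v,R.inv().apply(np.median(q,0)-z["pos"]).round(4))
g=cv2.cvtColor(z["p"],cv2.COLOR_BGR2GRAY)
E
```

```text
time_s: 30.35
position: [0.6027, 0.0848, 0.1355]
orientation: [0.999, -0.032, -0.002, 0.0]
wrist_force: [-0.4, 0.8, -1.6]
width: 0.18
t 30.4 pos [0.6035 0.0848 0.1366] yaw -3.68 F [-0.06 -0.06 -0.92] w 0.179 xyz [-0.0011, -0.0011, 0.0354] turn [0.0006, 0.0018, -0.001] rows 1.0
325 115 [ 0.068   0.0005 -0.013 ]
325 150 [ 0.0537  0.0006 -0.0126]
325 200 [ 0.0318  0.0006 -0.0126]
325 240 [ 0.0138  0.0006 -0.0157]
325 280 [-0.0059  0.0006 -0.0158]
325 320 [-0.0298  0.0006 -0.0124]
```

View pics/w16.png

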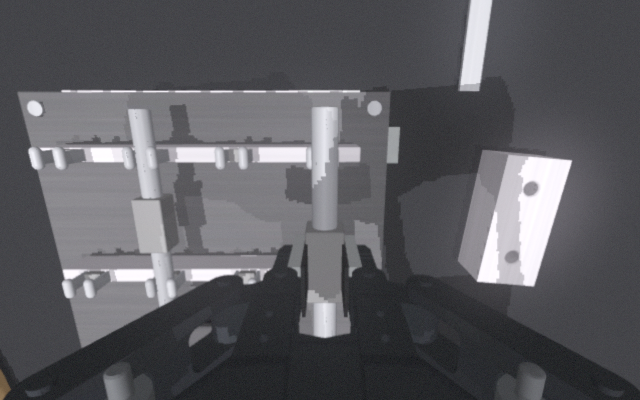

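```bash
python3 -m crank '[{"xyz":[-0.001,-0.0011,0.025],"turn":[0,0,0],"claw":255},{"xyz":[-0.001,-0.0011,0.035],"turn":[0,0,0],"claw":255},{"xyz":[-0.001,-0.0011,0.035],"turn":[0,0,0],"claw":255}]'; python3 to.py 0.6027 0.0857 0.0805 -3.65
```

```text
time_s: 30.7
position: [0.6021, 0.0858, 0.1101]
orientation: [0.999, -0.032, -0.001, 0.0]
wrist_force: [-0.0, -0.1, -0.6]
width: 0.184
t 30.7 pos [0.6021 0.0858 0.1101] yaw -3.67 F [-0.03 -0.08 -0.64] w 0.184 xyz [0.0009, 0.0001, 0.0395] turn [0.0007, 0.0039, -0.0007] rows 1.0
```

```bash
python3 -m crank '[{"xyz":[0,0,0.012],"turn":[0,0,0],"claw":255},{"xyz":[0,0,0.018],"turn":[0,0,0],"claw":255},{"xyz":[0,0,0.022],"turn":[0,0,0],"claw":255},{"xyz":[0,0,0.026],"turn":[0,0,0],"claw":255}]' 110; python3 to.py 0.6027 0.0857 0.0805 -3.65; python3 -m crank '[{"xyz":[0,0,0.003],"turn":[0,0,0],"claw":255},{"xyz":[0,0,0.006],"turn":[0,0,0],"claw":255},{"xyz":[0,0,0.009],"turn":[0,0,0],"claw":255}]'; python3 to.py 0.6027 0.0857 0.0805 -3.65
```

```text
time_s: 31.1
position: [0.603, 0.0861, 0.0916]
orientation: [0.999, -0.032, 0.0, 0.0]
wrist_force: [-2.1, -1.2, 10.3]
width: 0.175
t 31.1 pos [0.603  0.0861 0.0916] yaw -3.64 F [-2.12 -1.19 10.34] w 0.175 xyz [-0.0003, 0.0005, 0.0148] turn [0.0005, -0.0011, 0.0004] rows 1.0
time_s: 31.4
position: [0.6041, 0.086, 0.0883]
orientation: [0.999, -0.032, 0.002, 0.0]
wrist_force: [-4.1, -1.0, 16.4]
width: 0.18
t 31.4 pos [0.6041 0.086  0.0883] yaw -3.63 F [-4.05 -0.96 16.43] w 0.18 xyz [-0.0019, 0.0005, 0.0104] turn [0.0004, -0.009, 0.0008] rows 1.0
```

```bash
python3 -m crank '[{"xyz":[0,0,0.003],"turn":[0,0,0],"claw":255},{"xyz":[0,0,0.006],"turn":[0,0,0],"claw":255}]'; python3 to.py 0.6027 0.0857 0.0805 -3.65; python3 -m crank '[{"xyz":[0,0,0.002],"turn":[0,0,0],"claw":255},{"xyz":[0,0,0.004],"turn":[0,0,0],"claw":255}]'; python3 to.py 0.6027 0.0857 0.0805 -3.65
```

```text
time_s: 31.6
position: [0.6046, 0.086, 0.0823]
orientation: [0.999, -0.032, 0.003, 0.0]
wrist_force: [1.2, -0.6, -0.4]
width: 0.176
t 31.6 pos [0.6046 0.086  0.0823] yaw -3.63 F [ 1.25 -0.63 -0.43] w 0.176 xyz [-0.0025, 0.0005, 0.0024] turn [0.0003, -0.0106, 0.0007] rows 1.0
time_s: 31.8
position: [0.6042, 0.086, 0.0804]
orientation: [0.999, -0.032, 0.002, 0.0]
wrist_force: [-3.9, -0.9, 24.8]
width: 0.18
t 31.8 pos [0.6042 0.086  0.0804] yaw -3.63 F [-3.94 -0.95 24.77] w 0.18 xyz [-0.0019, 0.0005, -0.0001] turn [0.0003, -0.0081, 0.0006] rows 1.0
```

Snapped. Release, lift, and check rods and table.

```bash
python3 -m crank '[{"xyz":[0,0,-0.002],"turn":[0,0,0],"claw":0},{"xyz":[0,0,-0.002],"turn":[0,0,0],"claw":0},{"xyz":[0,0,-0.002],"turn":[0,0,0],"claw":0},{"xyz":[0,0,-0.002],"turn":[0,0,0],"claw":0},{"xyz":[0,0,-0.05],"turn":[0,0,0],"claw":0},{"xyz":[0,0,-0.1],"turn":[0,0,0],"claw":0},{"xyz":[0,0,-0.16],"turn":[0,0,0],"claw":0},{"xyz":[0,0,-0.2],"turn":[0,0,0],"claw":0},{"xyz":[0,0,-0.2],"turn":[0,0,0],"claw":0},{"xyz":[0,0,-0.2],"turn":[0,0,0],"claw":0}]'; python3 shot.py w17; python3 to.py 0.45 0.18 0.22 -3.65; cat > chk.py <<'E'
import sys
from h import *
n=sys.argv[1]
z=np.load(n+".npz"); C=cam("wrist",{"position":z["pos"],"orientation":z["q"]}); P=cloud(C,z["d"])
S2=np.array([.5076,.1738]); yw=np.radians(-3.65); X=np.array([np.cos(yw),np.sin(yw)]);Y=np.array([-X[1],X[0]])
q=P.reshape(-1,3); x=(q[:,:2]-S2)@X-.1005; y=(q[:,:2]-S2)@Y
for y0 in (.0275,-.0825):
  print(y0,[(float(a.round(3)),int(k.sum()),float(np.percentile(q[k,2],95).round(4)),float(np.median(y[k]).round(4))) for a in np.arange(-.08,.08,.016) for k in [(abs(y-y0)<.009)&(x>=a)&(x<a+.016)&(q[:,2]>.08)&(q[:,2]<.15)] if k.sum()>3])
E
python3 chk.py w17; python3 - <<'E'
from h import *
for n in ("top","scene"):
    p,d=vision.snapshot(n); cv2.imwrite(f"pics/{n}17.png",p)
E
```

```text
time_s: 32.8
position: [0.6027, 0.0862, 0.2272]
orientation: [0.999, -0.032, 0.0, 0.0]
wrist_force: [-0.6, 0.1, -0.7]
width: 0.998
t 32.85 pos [0.602  0.0861 0.2259] yaw -3.65 F [ 0.03 -0.16 -0.41] w 0.996 xyz [-0.2102, -0.112, 0.0082] turn [0.0006, 0.0041, 0.0] rows 4.0
0.0275 [(-0.064, 75, 0.0959, 0.0279), (-0.048, 315, 0.097, 0.0263), (-0.032, 196, 0.0963, 0.0258), (-0.016, 395, 0.0975, 0.0254), (0.0, 394, 0.0975, 0.0255), (0.016, 296, 0.0969, 0.0254), (0.032, 353, 0.0968, 0.0268), (0.048, 281, 0.0964, 0.0258), (0.064, 142, 0.0941, 0.0254)]
-0.0825 [(-0.08, 69, 0.0938, -0.0814), (-0.064, 178, 0.0952, -0.0824), (-0.048, 279, 0.0971, -0.0824), (-0.032, 176, 0.0939, -0.0819), (-0.016, 319, 0.0976, -0.0824), (0.0, 324, 0.0976, -0.0823), (0.016, 259, 0.0971, -0.0823), (0.032, 304, 0.0971, -0.0823), (0.048, 278, 0.0962, -0.0823), (0.064, 153, 0.0942, -0.0823)]
```

View pics/w17.png

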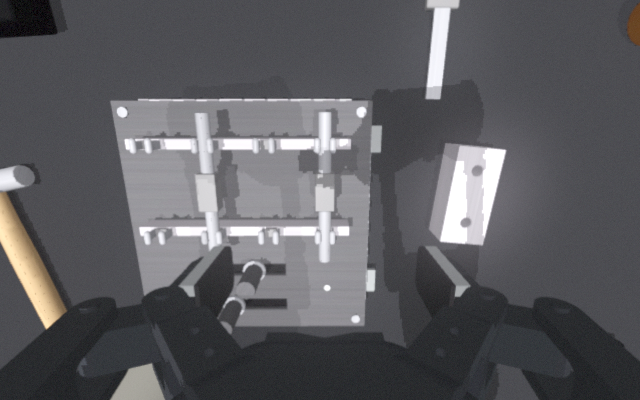

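View pics/scene17.png

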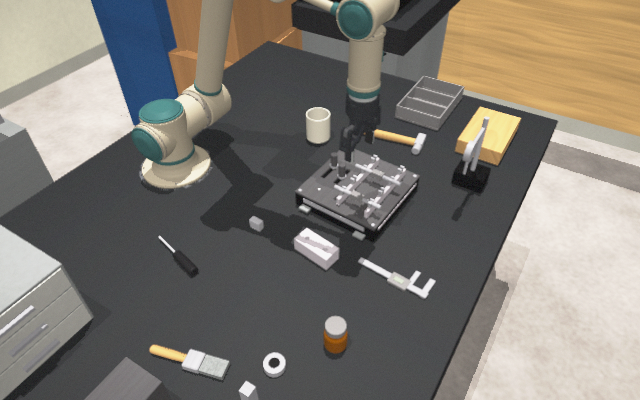

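View pics/top17.png

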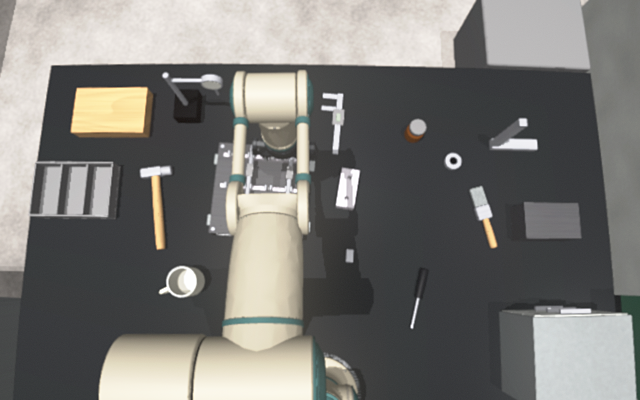

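```bash
python3 to.py 0.4644 0.2015 0.18 -3.65;  python3 -m crank '[{"xyz":[-0.193,-0.141,0.03],"turn":[0,0,0],"claw":0},{"xyz":[-0.193,-0.141,0.03],"turn":[0,0,0],"claw":0},{"xyz":[-0.193,-0.141,0.03],"turn":[0,0,0],"claw":0},{"xyz":[-0.193,-0.141,0.03],"turn":[0,0,0],"claw":0},{"xyz":[-0.193,-0.141,0.05],"turn":[0,0,0],"claw":0},{"xyz":[-0.193,-0.141,0.06],"turn":[0,0,0],"claw":0},{"xyz":[-0.193,-0.141,0.06],"turn":[0,0,0],"claw":0},{"xyz":[-0.193,-0.141,0.06],"turn":[0,0,0],"claw":0}]'; python3 to.py 0.4644 0.2015 0.064 -3.65
```

```text
t 32.95 pos [0.6016 0.0861 0.225 ] yaw -3.65 F [-0.17  0.19 -1.01] w 0.996 xyz [-0.1922, -0.1419, 0.0607] turn [0.0008, 0.0078, 0.0] rows 4.0
time_s: 33.75
position: [0.4655, 0.2005, 0.1815]
orientation: [0.999, -0.032, -0.0, 0.0]
wrist_force: [0.0, 0.3, 0.5]
width: 0.998
t 33.75 pos [0.4655 0.2005 0.1815] yaw -3.7 F [0.   0.31 0.55] w 0.998 xyz [-0.0014, -0.0013, 0.1567] turn [0.0011, 0.0018, -0.0017] rows 3.0
```

```bash
python3 -m crank '[{"xyz":[-0.0012,-0.001,0.06],"turn":[0,0,0],"claw":0},{"xyz":[-0.0012,-0.001,0.12],"turn":[0,0,0],"claw":0},{"xyz":[-0.0012,-0.001,0.1557],"turn":[0,0,0],"claw":0},{"xyz":[-0.0012,-0.001,0.1557],"turn":[0,0,0],"claw":0},{"xyz":[-0.0012,-0.001,0.1557],"turn":[0,0,0],"claw":0}]'; python3 to.py 0.4644 0.2015 0.064 -3.65
```

```text
time_s: 34.25
position: [0.4653, 0.2015, 0.0657]
orientation: [0.999, -0.032, 0.0, -0.0]
wrist_force: [0.4, 0.2, -0.1]
width: 1.002
t 34.25 pos [0.4653 0.2015 0.0657] yaw -3.7 F [ 0.39  0.21 -0.09] w 1.002 xyz [-0.0012, 0.0001, 0.0023] turn [-0.0001, -0.001, -0.0016] rows 1.0
```

```bash
python3 -m crank '[{"xyz":[-0.001,0,0.0015],"turn":[0,0,0],"claw":0},{"xyz":[-0.001,0,0.0015],"turn":[0,0,0],"claw":255},{"xyz":[-0.001,0,0.0015],"turn":[0,0,0],"claw":255},{"xyz":[-0.001,0,0.0015],"turn":[0,0,0],"claw":255},{"xyz":[-0.001,0,0.0015],"turn":[0,0,0],"claw":255},{"xyz":[-0.001,0,0.0015],"turn":[0,0,0],"claw":255},{"xyz":[-0.001,0,0.0015],"turn":[0,0,0],"claw":255},{"xyz":[-0.001,0,0.0015],"turn":[0,0,0],"claw":255}]' 60; python3 to.py 0.4644 0.2015 0.064 -3.65;  python3 -m crank '[{"xyz":[0,0,-0.02],"turn":[0,0,0],"claw":255},{"xyz":[0,0,-0.05],"turn":[0,0,0],"claw":255},{"xyz":[0,0,-0.1],"turn":[0,0,0],"claw":255},{"xyz":[0,0,-0.15],"turn":[0,0,0],"claw":255},{"xyz":[0,0,-0.15],"turn":[0,0,0],"claw":255},{"xyz":[0,0,-0.15],"turn":[0,0,0],"claw":255}]'; python3 shot.py w18; python3 to.py 0.6043 -0.0821 0.17 -3.65; python3 -c "
from h import *
p=cv2.imread('pics/w18.png');cv2.imwrite('pics/z18.png',cv2.resize(p[210:330,270:380],None,fx=5,fy=5,interpolation=cv2.INTER_CUBIC))"
```

```text
time_s: 35.05
position: [0.4635, 0.2018, 0.0646]
orientation: [0.999, -0.032, 0.0, 0.0]
wrist_force: [-1.2, -1.2, 5.3]
width: 0.212
t 35.05 pos [0.4635 0.2018 0.0646] yaw -3.64 F [-1.2  -1.21  5.31] w 0.212 xyz [0.0012, 0.0003, 0.0008] turn [0.0001, -0.0009, 0.0003] rows 1.0
time_s: 35.65
position: [0.4634, 0.2018, 0.1767]
orientation: [0.999, -0.032, 0.0, -0.0]
wrist_force: [-0.7, 0.1, -2.5]
width: 0.213
t 35.7 pos [0.4625 0.2016 0.1756] yaw -3.65 F [-0.8   0.   -1.37] w 0.217 xyz [0.2128, 0.3654, 0.0073] turn [0.0014, 0.0038, 0.0002] rows 7.0
```

View pics/z18.png

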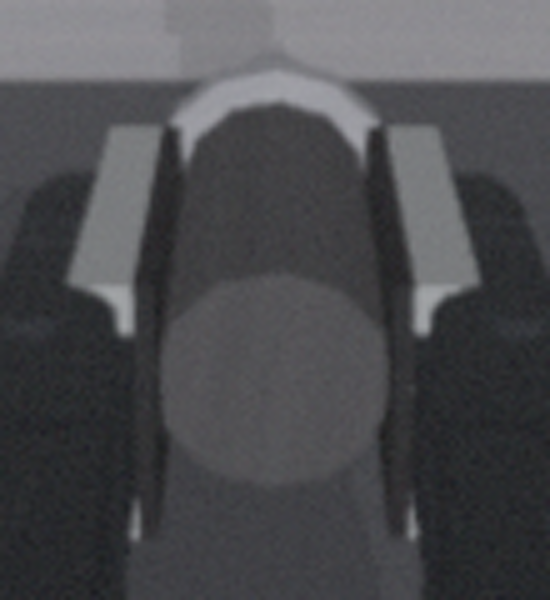

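```bash
python3 -m crank '[{"xyz":[0.212,0.365,0],"turn":[0,0,0],"claw":255},{"xyz":[0.212,0.365,0],"turn":[0,0,0],"claw":255},{"xyz":[0.212,0.365,0],"turn":[0,0,0],"claw":255},{"xyz":[0.212,0.365,0],"turn":[0,0,0],"claw":255},{"xyz":[0.212,0.365,0],"turn":[0,0,0],"claw":255},{"xyz":[0.212,0.365,0],"turn":[0,0,0],"claw":255},{"xyz":[0.212,0.365,0],"turn":[0,0,0],"claw":255},{"xyz":[0.212,0.365,0],"turn":[0,0,0],"claw":255},{"xyz":[0.212,0.365,0.05],"turn":[0,0,0],"claw":255},{"xyz":[0.212,0.365,0.08],"turn":[0,0,0],"claw":255},{"xyz":[0.212,0.365,0.08],"turn":[0,0,0],"claw":255},{"xyz":[0.212,0.365,0.08],"turn":[0,0,0],"claw":255}]'; python3 -m crank '[{"xyz":[0,0,0],"turn":[0,0,0],"claw":255},{"xyz":[0,0,0],"turn":[0,0,0],"claw":255}]'; python3 to.py 0.6034 -0.0817 0.084 -3.65
```

```text
time_s: 36.9
position: [0.6037, -0.0801, 0.116]
orientation: [1.0, -0.031, -0.001, -0.0]
wrist_force: [0.8, -0.7, -1.0]
width: 0.209
time_s: 37.1
position: [0.6055, -0.0813, 0.1182]
orientation: [1.0, -0.032, 0.001, 0.0]
wrist_force: [0.3, -0.1, -1.7]
width: 0.216
t 37.1 pos [ 0.6055 -0.0813  0.1182] yaw -3.61 F [ 0.25 -0.13 -1.65] w 0.216 xyz [-0.0029, 0.0008, 0.0456] turn [0.001, -0.0055, 0.0013] rows 1.0
```

```bash
python3 -m crank '[{"xyz":[-0.0025,0.0005,0.03],"turn":[0,0,0],"claw":255},{"xyz":[-0.0025,0.0005,0.04],"turn":[0,0,0],"claw":255},{"xyz":[-0.0025,0.0005,0.04],"turn":[0,0,0],"claw":255}]'; python3 to.py 0.6034 -0.0817 0.084 -3.65; python3 shot.py w19
```

```text
time_s: 37.4
position: [0.602, -0.0815, 0.086]
orientation: [0.999, -0.032, -0.001, -0.0]
wrist_force: [-0.4, 0.3, -1.5]
width: 0.212
t 37.4 pos [ 0.602  -0.0815  0.086 ] yaw -3.65 F [-0.44  0.26 -1.49] w 0.212 xyz [0.0019, 0.0001, 0.0027] turn [-0.0008, 0.0041, 0.0] rows 1.0
```

View pics/w19.png

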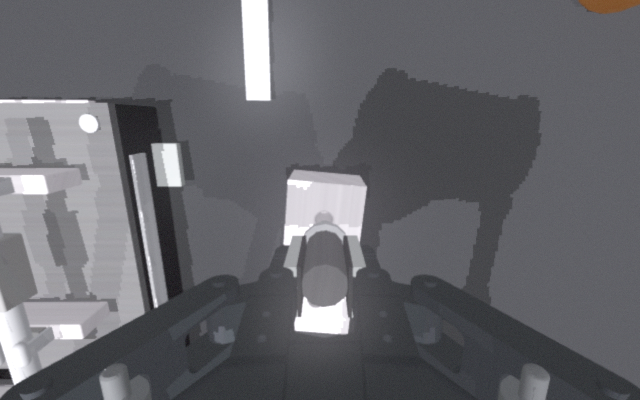

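```bash
python3 -m crank '[{"xyz":[0,0,0],"turn":[0,0,0],"claw":255},{"xyz":[0,0,0],"turn":[0,0,0],"claw":255}]'; python3 to.py 0.6034 -0.0817 0.084 -3.65
```

```text
time_s: 37.65
position: [0.6035, -0.082, 0.0875]
orientation: [0.999, -0.032, 0.001, 0.0]
wrist_force: [0.9, 0.3, -1.5]
width: 0.216
t 37.65 pos [ 0.6035 -0.082   0.0875] yaw -3.65 F [ 0.87  0.3  -1.53] w 0.216 xyz [-0.0001, -0.0004, 0.0047] turn [0.0007, -0.0034, 0.0001] rows 1.0
```

```bash
python3 -m crank '[{"xyz":[0,0,0.004],"turn":[0,0,0],"claw":255},{"xyz":[0,0,0.007],"turn":[0,0,0],"claw":255},{"xyz":[0,0,0.01],"turn":[0,0,0],"claw":255},{"xyz":[0,0,0.013],"turn":[0,0,0],"claw":255}]'; python3 to.py 0.6034 -0.0817 0.052 -3.65
```

```text
time_s: 38.05
position: [0.6028, -0.0818, 0.0767]
orientation: [0.999, -0.032, 0.0, -0.0]
wrist_force: [0.7, -0.7, -1.0]
width: 0.209
t 38.05 pos [ 0.6028 -0.0818  0.0767] yaw -3.65 F [ 0.65 -0.75 -1.05] w 0.209 xyz [0.0008, -0.0002, 0.0329] turn [-0.0001, -0.0001, -0.0001] rows 1.0
```

In the hole. Down.

```bash
python3 -m crank '[{"xyz":[0,0,0.006],"turn":[0,0,0],"claw":255},{"xyz":[0,0,0.012],"turn":[0,0,0],"claw":255},{"xyz":[0,0,0.018],"turn":[0,0,0],"claw":255},{"xyz":[0,0,0.024],"turn":[0,0,0],"claw":255},{"xyz":[0,0,0.03],"turn":[0,0,0],"claw":255},{"xyz":[0,0,0.034],"turn":[0,0,0],"claw":255}]'; python3 to.py 0.6034 -0.0817 0.052 -3.65
```

```text
time_s: 38.65
position: [0.603, -0.0817, 0.0525]
orientation: [0.999, -0.032, 0.0, -0.0]
wrist_force: [-5.1, 1.8, 22.8]
width: 0.215
t 38.65 pos [ 0.603  -0.0817  0.0525] yaw -3.65 F [-5.1   1.77 22.76] w 0.215 xyz [0.0006, -0.0001, 0.0007] turn [-0.0001, -0.0006, 0.0] rows 1.0
```

Seated. Release, lift, go to slot 2's pin.

```bash
python3 -m crank '[{"xyz":[0,0,-0.003],"turn":[0,0,0],"claw":0},{"xyz":[0,0,-0.003],"turn":[0,0,0],"claw":0},{"xyz":[0,0,-0.003],"turn":[0,0,0],"claw":0},{"xyz":[0,0,-0.05],"turn":[0,0,0],"claw":0},{"xyz":[0,0,-0.1],"turn":[0,0,0],"claw":0},{"xyz":[0,0,-0.16],"turn":[0,0,0],"claw":0},{"xyz":[0,0,-0.18],"turn":[0,0,0],"claw":0},{"xyz":[0,0,-0.18],"turn":[0,0,0],"claw":0}]'; python3 to.py 0.5081 0.1722 0.18 -3.65
```

```text
time_s: 39.45
position: [0.6046, -0.0823, 0.1896]
orientation: [0.999, -0.032, 0.003, 0.001]
wrist_force: [-0.3, 0.2, -0.4]
width: 0.997
t 39.45 pos [ 0.6046 -0.0823  0.1896] yaw -3.65 F [-0.35  0.23 -0.41] w 0.997 xyz [-0.1501, -0.3305, 0.0113] turn [0.0029, -0.0133, 0.0002] rows 6.0
```

```bash
python3 -m crank '[{"xyz":[-0.1495,-0.3305,0],"turn":[0,0,0],"claw":0},{"xyz":[-0.1495,-0.3305,0],"turn":[0,0,0],"claw":0},{"xyz":[-0.1495,-0.3305,0],"turn":[0,0,0],"claw":0},{"xyz":[-0.1495,-0.3305,0],"turn":[0,0,0],"claw":0},{"xyz":[-0.1495,-0.3305,0],"turn":[0,0,0],"claw":0},{"xyz":[-0.1495,-0.3305,0],"turn":[0,0,0],"claw":0},{"xyz":[-0.1495,-0.3305,0.05],"turn":[0,0,0],"claw":0},{"xyz":[-0.1495,-0.3305,0.07],"turn":[0,0,0],"claw":0},{"xyz":[-0.1495,-0.3305,0.07],"turn":[0,0,0],"claw":0},{"xyz":[-0.1495,-0.3305,0.07],"turn":[0,0,0],"claw":0}]'; python3 to.py 0.5081 0.1722 0.064 -3.65
```

```text
time_s: 40.45
position: [0.5061, 0.1725, 0.1328]
orientation: [0.999, -0.032, -0.001, 0.0]
wrist_force: [1.7, 0.2, 0.2]
width: 0.995
t 40.45 pos [0.5061 0.1725 0.1328] yaw -3.65 F [1.68 0.2  0.23] w 0.995 xyz [0.0029, 0.0002, 0.0918] turn [0.0015, 0.0045, -0.0001] rows 2.0
```

```bash
python3 -m crank '[{"xyz":[0.001,0,0.05],"turn":[0,0,0],"claw":0},{"xyz":[0.001,0,0.0915],"turn":[0,0,0],"claw":0},{"xyz":[0.001,0,0.0915],"turn":[0,0,0],"claw":0},{"xyz":[0.001,0,0.0915],"turn":[0,0,0],"claw":0}]'; python3 to.py 0.5081 0.1722 0.064 -3.65
```

```text
time_s: 40.85
position: [0.5081, 0.1725, 0.066]
orientation: [0.999, -0.032, 0.0, -0.0]
wrist_force: [0.0, 0.0, -0.4]
width: 0.999
t 40.85 pos [0.5081 0.1725 0.066 ] yaw -3.68 F [ 0.01  0.05 -0.35] w 0.999 xyz [-0.0, 0.0004, 0.0026] turn [-0.0001, -0.0013, -0.0009] rows 1.0
```

```bash
python3 -m crank '[{"xyz":[0,0.0003,0.002],"turn":[0,0,0],"claw":0},{"xyz":[0,0.0003,0.002],"turn":[0,0,0],"claw":255},{"xyz":[0,0.0003,0.002],"turn":[0,0,0],"claw":255},{"xyz":[0,0.0003,0.002],"turn":[0,0,0],"claw":255},{"xyz":[0,0.0003,0.002],"turn":[0,0,0],"claw":255},{"xyz":[0,0.0003,0.002],"turn":[0,0,0],"claw":255},{"xyz":[0,0.0003,0.002],"turn":[0,0,0],"claw":255},{"xyz":[0,0.0003,0.002],"turn":[0,0,0],"claw":255}]' 60; python3 to.py 0.5081 0.1722 0.064 -3.65;  python3 -m crank '[{"xyz":[0,0,-0.02],"turn":[0,0,0],"claw":255},{"xyz":[0,0,-0.05],"turn":[0,0,0],"claw":255},{"xyz":[0,0,-0.1],"turn":[0,0,0],"claw":255},{"xyz":[0,0,-0.15],"turn":[0,0,0],"claw":255},{"xyz":[0,0,-0.15],"turn":[0,0,0],"claw":255},{"xyz":[0,0,-0.15],"turn":[0,0,0],"claw":255}]'; python3 shot.py w20; python3 to.py 0.545 -0.0722 0.17 -3.65; python3 -c "
from h import *
p=cv2.imread('pics/w20.png');cv2.imwrite('pics/z20.png',cv2.resize(p[210:330,270:380],None,fx=5,fy=5,interpolation=cv2.INTER_CUBIC))"
```

```text
time_s: 41.65
position: [0.5075, 0.1724, 0.0642]
orientation: [0.999, -0.032, 0.0, 0.0]
wrist_force: [-1.5, -1.3, 4.9]
width: 0.217
t 41.65 pos [0.5075 0.1724 0.0642] yaw -3.64 F [-1.51 -1.26  4.95] w 0.217 xyz [0.0008, 0.0002, 0.0002] turn [0.0002, -0.0007, 0.0002] rows 1.0
time_s: 42.25
position: [0.5074, 0.1725, 0.1764]
orientation: [0.999, -0.032, 0.0, -0.0]
wrist_force: [-0.4, 0.1, -2.1]
width: 0.215
t 42.3 pos [0.5065 0.1723 0.1752] yaw -3.65 F [-1.22  0.83 -1.05] w 0.218 xyz [0.072, 0.322, 0.0069] turn [0.0011, 0.0039, 0.0] rows 5.0
```

View pics/z20.png

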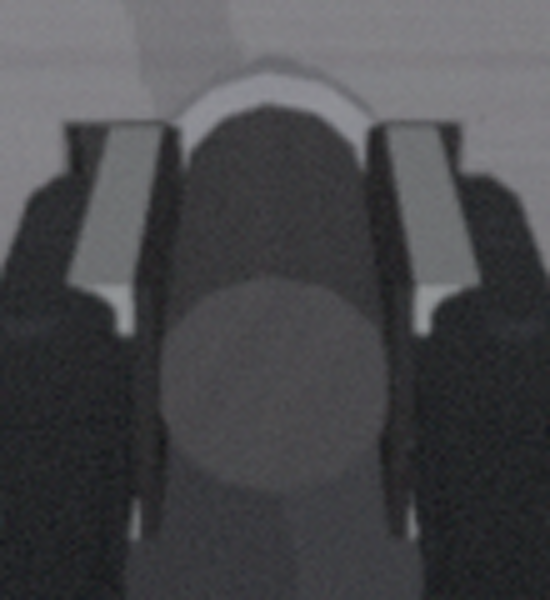

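```bash
python3 -m crank '[{"xyz":[0.071,0.322,0],"turn":[0,0,0],"claw":255},{"xyz":[0.071,0.322,0],"turn":[0,0,0],"claw":255},{"xyz":[0.071,0.322,0],"turn":[0,0,0],"claw":255},{"xyz":[0.071,0.322,0],"turn":[0,0,0],"claw":255},{"xyz":[0.071,0.322,0],"turn":[0,0,0],"claw":255},{"xyz":[0.071,0.322,0],"turn":[0,0,0],"claw":255},{"xyz":[0.071,0.322,0.05],"turn":[0,0,0],"claw":255},{"xyz":[0.071,0.322,0.1],"turn":[0,0,0],"claw":255},{"xyz":[0.071,0.322,0.115],"turn":[0,0,0],"claw":255},{"xyz":[0.071,0.322,0.115],"turn":[0,0,0],"claw":255},{"xyz":[0.071,0.322,0.115],"turn":[0,0,0],"claw":255},{"xyz":[0.071,0.322,0.115],"turn":[0,0,0],"claw":255}]'; python3 to.py 0.5447 -0.0724 0.084 -3.65
```

```text
time_s: 43.5
position: [0.5465, -0.072, 0.0916]
orientation: [1.0, -0.032, 0.002, 0.0]
wrist_force: [0.3, -0.3, -1.0]
width: 0.214
t 43.5 pos [ 0.5465 -0.072   0.0916] yaw -3.62 F [ 0.26 -0.29 -1.01] w 0.214 xyz [-0.0025, 0.0007, 0.0101] turn [0.0013, -0.0064, 0.0011] rows 1.0
```

```bash
python3 -m crank '[{"xyz":[-0.001,0.0005,0.003],"turn":[0,0,0],"claw":255},{"xyz":[-0.001,0.0005,0.003],"turn":[0,0,0],"claw":255},{"xyz":[-0.001,0.0005,0.003],"turn":[0,0,0],"claw":255}]'; python3 to.py 0.5447 -0.0724 0.084 -3.65
```

```text
time_s: 43.8
position: [0.5446, -0.0723, 0.0884]
orientation: [0.999, -0.032, 0.001, 0.0]
wrist_force: [-0.3, 0.3, -0.7]
width: 0.217
t 43.8 pos [ 0.5446 -0.0723  0.0884] yaw -3.65 F [-0.29  0.27 -0.69] w 0.217 xyz [0.0001, 0.0001, 0.0058] turn [0.0005, -0.0021, 0.0001] rows 1.0
```

```bash
python3 -m crank '[{"xyz":[0,0,0.004],"turn":[0,0,0],"claw":255},{"xyz":[0,0,0.008],"turn":[0,0,0],"claw":255},{"xyz":[0,0,0.011],"turn":[0,0,0],"claw":255},{"xyz":[0,0,0.014],"turn":[0,0,0],"claw":255}]'; python3 to.py 0.5447 -0.0724 0.0525 -3.65
```

```text
time_s: 44.2
position: [0.5443, -0.0723, 0.0769]
orientation: [0.999, -0.032, -0.0, -0.0]
wrist_force: [0.2, -0.4, -0.3]
width: 0.216
t 44.2 pos [ 0.5443 -0.0723  0.0769] yaw -3.65 F [ 0.21 -0.43 -0.31] w 0.216 xyz [0.0006, 0.0001, 0.0325] turn [-0.0, 0.0008, -0.0] rows 1.0
```

```bash
python3 -m crank '[{"xyz":[0,0,0.006],"turn":[0,0,0],"claw":255},{"xyz":[0,0,0.012],"turn":[0,0,0],"claw":255},{"xyz":[0,0,0.018],"turn":[0,0,0],"claw":255},{"xyz":[0,0,0.024],"turn":[0,0,0],"claw":255},{"xyz":[0,0,0.03],"turn":[0,0,0],"claw":255},{"xyz":[0,0,0.033],"turn":[0,0,0],"claw":255}]'; python3 to.py 0.5447 -0.0724 0.0525 -3.65
```

```text
time_s: 44.8
position: [0.5441, -0.0722, 0.0522]
orientation: [0.999, -0.032, -0.0, -0.0]
wrist_force: [-3.7, 2.2, 14.4]
width: 0.216
t 44.8 pos [ 0.5441 -0.0722  0.0522] yaw -3.65 F [-3.69  2.19 14.36] w 0.216 xyz [0.0008, 0.0002, -0.0005] turn [-0.0001, 0.0015, 0.0] rows 1.0
```

Release, back off to look at both stage and holder.

```bash
python3 -m crank '[{"xyz":[0,0,-0.002],"turn":[0,0,0],"claw":0},{"xyz":[0,0,-0.002],"turn":[0,0,0],"claw":0},{"xyz":[0,0,-0.002],"turn":[0,0,0],"claw":0},{"xyz":[0,0,-0.05],"turn":[0,0,0],"claw":0},{"xyz":[0,0,-0.1],"turn":[0,0,0],"claw":0},{"xyz":[0,0,-0.16],"turn":[0,0,0],"claw":0},{"xyz":[0,-0.06,-0.22],"turn":[0,0,0],"claw":0},{"xyz":[0,-0.12,-0.28],"turn":[0,0,0],"claw":0},{"xyz":[0,-0.12,-0.3],"turn":[0,0,0],"claw":0},{"xyz":[0,-0.12,-0.3],"turn":[0,0,0],"claw":0},{"xyz":[0,-0.12,-0.3],"turn":[0,0,0],"claw":0}]'; python3 shot.py w21; python3 chk.py w21; python3 - <<'E'
from h import *
for n in ("top","scene"):
    p,d=vision.snapshot(n); cv2.imwrite(f"pics/{n}21.png",p)
z=np.load("w21.npz"); C=cam("wrist",{"position":z["pos"],"orientation":z["q"]}); P=cloud(C,z["d"]).reshape(-1,3)
for c in [(.6042,-.0822),(.545,-.0727)]:
    k=(np.hypot(P[:,0]-c[0],P[:,1]-c[1])<.012)&(P[:,2]>.07); print(k.sum(),P[k].mean(0).round(4),np.percentile(P[k,2],[10,90]).round(4))
print(sensors.observe()["wrist_force"])
E
```

```text
time_s: 45.9
position: [0.5503, 0.0179, 0.2784]
orientation: [1.0, -0.031, 0.001, 0.0]
wrist_force: [0.6, -0.6, -1.2]
width: 0.998
0.0275 [(-0.08, 81, 0.0937, 0.0252), (-0.064, 173, 0.0954, 0.0261), (-0.048, 278, 0.0968, 0.0263), (-0.032, 183, 0.0961, 0.0257), (-0.016, 372, 0.0975, 0.0238), (0.0, 359, 0.0976, 0.024), (0.016, 247, 0.0967, 0.0255), (0.032, 318, 0.097, 0.0261), (0.048, 238, 0.0962, 0.0258), (0.064, 119, 0.0944, 0.0253)]
-0.0825 [(-0.08, 52, 0.0939, -0.0834), (-0.064, 160, 0.0955, -0.0832), (-0.048, 231, 0.0968, -0.0828), (-0.032, 152, 0.0941, -0.083), (-0.016, 291, 0.0976, -0.0837), (0.0, 312, 0.0977, -0.0837), (0.016, 212, 0.0972, -0.0834), (0.032, 274, 0.0973, -0.0827), (0.048, 208, 0.0963, -0.0832), (0.064, 110, 0.094, -0.0834)]
325 [ 0.6043 -0.0807  0.0842] [0.0786 0.0866]
292 [ 0.5464 -0.0715  0.0839] [0.0777 0.0864]
[0.50898515 0.370236   0.00084539]
```

View pics/w21.png

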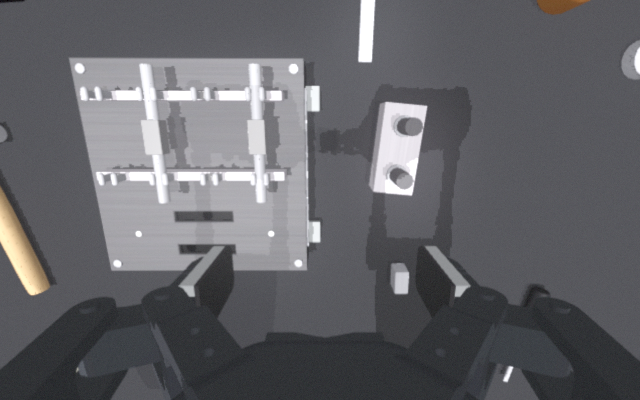

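View pics/scene21.png

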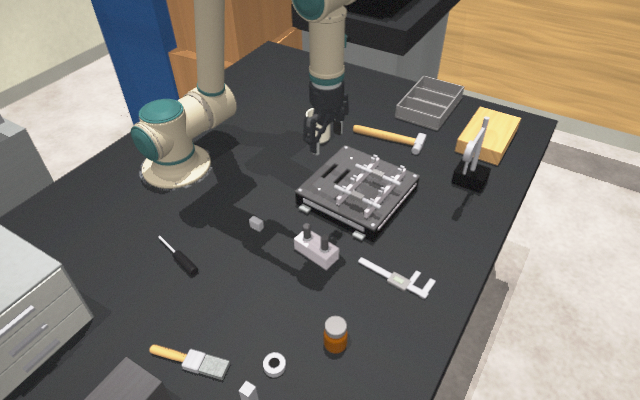

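```bash
python3 -c "
from rig import ctrl; print(ctrl.sign_off())"
```

```text
the job is handed in; nothing more can be done
None
```

The job is handed in at about 46 s of robot time. `sign_off` returned no verdict, so what follows rests on my own checks.

- **Pins in:** The wrist camera showed both unmarked holes, so I aimed at them, and each tip dropped in on the first try with no force. I did not have to feel along the slots. Pushing home, each stopped at the expected flange-on-deck height against about 13 N.
- **Rods:** I found two rods and saw no others in the scene, top or wrist pictures. I snapped one into a middle clip place (27.5 mm left of centre) and the other into the rightmost (82.5 mm right of centre). Both gave way at 16–18 N and stopped at the seated height against about 25 N. The last depth check put both level, with their tops at 94 mm. 93 mm is expected, and the camera reads about 1 mm high.
- **Pins back:** Both pins are upright in the holder, seated against 14 N and 23 N. Their tops read about 86 mm, the same as at the start.
- **At the end:** The gripper was open and clear, the wrist force was close to zero, and the final pictures show the bystanders still in place.

**Disagreements:**
- The rod detector found no rods and once marked the mallet as one; the pin detector once marked the mug as a pin. I located the rods and pins myself in the pictures.
- The top and wrist cameras differed by 2–5 mm, so I used the wrist camera throughout.

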